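Stow the polish sticks and cam-lock the shoe-care case

TASK

Put the loose blue polish sticks away in the shoe-care case: turn its red wing knob a quarter turn anticlockwise to free the lid, open the lid until it stands up by itself, and lay every stick in a groove of its own, its round barrel settled on both ribs. Then shut the lid fully and turn the wing knob clockwise to its stop so that the hidden tongue is behind the frame edge again. Leave the two tins, the shoe tree and the lidded pot where they are.

Things in the scene. Friction and masses are not known exactly. Their poses are not given: they have to be found in the camera images.
- case: Fixed shoe-care case of dark wood, 170 (x) x 250 (y) x 100 mm high, walls 8 mm; origin at the centre of its underside; front faces its own -x, the lid's hinge runs along the top of the far (+x) wall. Inside, the floor is raised to 35 mm; two 8 mm plywood ribs run along y at x = -28 and +28 mm, tops 69 mm above the underside, each with four V grooves 54 mm apart; 48 mm free between the ribs.
- lip (a point): Inner edge of the steel lip in the middle of the front wall's top, 62 mm in front of the case's centre, 95 to 100 mm above its underside, 70 mm wide: the frame edge behind (under) which the tongue swings.
- groove1 (a point): Centre that a stick takes when settled in groove 1: 66 mm above the case's underside, midway between the ribs (x = 0), at y = -81 mm in the case's frame. The groove runs along the case's x axis.
- groove2 (a point): Centre that a stick takes when settled in groove 2: 66 mm above the case's underside, midway between the ribs (x = 0), at y = -27 mm in the case's frame. The groove runs along the case's x axis.
- groove3 (a point): Centre that a stick takes when settled in groove 3: 66 mm above the case's underside, midway between the ribs (x = 0), at y = 27 mm in the case's frame. The groove runs along the case's x axis.
- groove4 (a point): Centre that a stick takes when settled in groove 4: 66 mm above the case's underside, midway between the ribs (x = 0), at y = 81 mm in the case's frame. The groove runs along the case's x axis.
- lid (a joint): Angle of the plywood lid (170 x 250 x 8 mm, 0.35 kg) in rad: 0 shut, growing as its front edge rises, stop at 1.5 (nearly upright). A stiff hinge (0.6 N m of friction) holds it at any angle: it does not fall, and must be pushed down to shut. It cannot rise while the tongue is behind the lip.
- lid_hinge (a point): On the lid's hinge axis, at the middle; 85 mm behind the case's centre, 100 mm above its underside. The axis is the case's y axis. The frame turns with the lid; the lid's underside is its z = 0 plane and its outer face z = 8 mm.
- lid_edge (a point): Middle of the lid's front edge, on its underside, 170 mm from the hinge axis.
- wing (a joint): Angle of the red wing knob in rad: 0 free (stop; wing along the case's x axis, tongue towards its -y), 1.57 locked (stop; wing along its y axis, tongue to the front, behind the lip). Grows clockwise seen from above the shut lid; stays where it is left (0.06 N m of friction). The tongue reaches 27 mm from the axis, is 10 mm wide and clears the lip below about 0.4. The lid may be lifted by the wing knob.
- wing_grip (a point): Middle of the wing knob's upright wing, on its axis, 130 mm from the hinge axis. The wing is 46 mm long, 12 mm thick, 26 mm high, its top 13 mm above this point; the lid's face is 23 mm below this point. The point's x axis runs along the wing.
- stick1_mid (a point): Middle of a polish stick (may be absent): a blue round barrel 24 mm in diameter and 86 mm long between two square end caps, one white, one black, each 25 x 25 x 12 mm; 110 mm long in all, 60 g. x runs along the stick. It lies on the board on its caps, middle 12.5 mm up.
- stick2_mid (a point): Middle of a polish stick (may be absent): a blue round barrel 24 mm in diameter and 86 mm long between two square end caps, one white, one black, each 25 x 25 x 12 mm; 110 mm long in all, 60 g. x runs along the stick. It lies on the board on its caps, middle 12.5 mm up.
- stick3_mid (a point): Middle of a polish stick (may be absent): a blue round barrel 24 mm in diameter and 86 mm long between two square end caps, one white, one black, each 25 x 25 x 12 mm; 110 mm long in all, 60 g. x runs along the stick. It lies on the board on its caps, middle 12.5 mm up.
- stick4_mid (a point): Middle of a polish stick (may be absent): a blue round barrel 24 mm in diameter and 86 mm long between two square end caps, one white, one black, each 25 x 25 x 12 mm; 110 mm long in all, 60 g. x runs along the stick. It lies on the board on its caps, middle 12.5 mm up.
- tin1: Bystander: flat round tin with a dark lid, 78 mm across, 25 mm high; origin under its centre.
- tin2: Bystander: flat round tin with a red lid, 78 mm across, 25 mm high; origin under its centre.
- shoe_tree: Bystander: white plastic shoe tree, 235 mm long (x), 60 mm wide, 44 mm high; origin under its middle.
- pot: Bystander: brown ceramic pot with its lid on, 120 mm across, 137 mm high; origin under its centre.
There are look-alikes about, which are no part of the job. What is shaped like the part that bears stick2_mid but brown or orange is not meant.

How it is judged:
On the way, in this order (a step that is already met when the one before it is completed fails the run):
1. the wing knob is turned free (below 0.35 rad) with the lid still shut (value of joint wing below 0.35 rad and value of joint lid below 0.1 rad), for 0.1 s.
2. the lid stands open (over 1.1 rad) (value of joint lid above 1.1 rad), for 0.2 s.
3. every stick lies settled in a groove while the lid is open (x of stick1_mid in the frame of case between -0.013 and 0.013 m and y of stick1_mid in the frame of case between -0.1 and 0.1 m and z of stick1_mid in the frame of case between 0.06 and 0.072 m and angle between the x axis of each of stick1_mid, stick2_mid, stick3_mid, stick4_mid and the x axis of case, either way round below 0.12 rad and x of stick2_mid in the frame of case between -0.013 and 0.013 m and y of stick2_mid in the frame of case between -0.1 and 0.1 m and z of stick2_mid in the frame of case between 0.06 and 0.072 m and x of stick3_mid in the frame of case between -0.013 and 0.013 m and y of stick3_mid in the frame of case between -0.1 and 0.1 m and z of stick3_mid in the frame of case between 0.06 and 0.072 m and x of stick4_mid in the frame of case between -0.013 and 0.013 m and y of stick4_mid in the frame of case between -0.1 and 0.1 m and z of stick4_mid in the frame of case between 0.06 and 0.072 m and value of joint lid above 0.8 rad), for 0.2 s.
4. the lid is shut over the seated sticks (below 0.04 rad) (x of stick1_mid in the frame of case between -0.013 and 0.013 m and y of stick1_mid in the frame of case between -0.1 and 0.1 m and z of stick1_mid in the frame of case between 0.06 and 0.072 m and angle between the x axis of each of stick1_mid, stick2_mid, stick3_mid, stick4_mid and the x axis of case, either way round below 0.12 rad and x of stick2_mid in the frame of case between -0.013 and 0.013 m and y of stick2_mid in the frame of case between -0.1 and 0.1 m and z of stick2_mid in the frame of case between 0.06 and 0.072 m and x of stick3_mid in the frame of case between -0.013 and 0.013 m and y of stick3_mid in the frame of case between -0.1 and 0.1 m and z of stick3_mid in the frame of case between 0.06 and 0.072 m and x of stick4_mid in the frame of case between -0.013 and 0.013 m and y of stick4_mid in the frame of case between -0.1 and 0.1 m and z of stick4_mid in the frame of case between 0.06 and 0.072 m and value of joint lid below 0.04 rad), for 0.2 s.
At the end, for the whole second after the job is handed in: The lid is shut (below 0.04 rad), the wing knob is turned past 1.3 rad so that its tongue is behind the lip, and every stick present rests in a groove: middle 60 to 72 mm above the case's underside, within 13 mm of midway between the ribs, along the groove within 0.12 rad, at rest (all of step 4 and value of joint wing above 1.3 rad and linear speed of each of stick1, stick2, stick3, stick4 below 0.03 m/s); the robot touches nothing.
It fails at once if the dark-lidded tin is moved more than 30 mm (distance of tin1 from where it was at the start of the episode above 0.03 m).
It fails at once if the red-lidded tin is moved more than 30 mm (distance of tin2 from where it was at the start of the episode above 0.03 m).
It fails at once if the shoe tree is moved more than 30 mm (distance of shoe_tree from where it was at the start of the episode above 0.03 m).
It fails at once if the pot is moved more than 30 mm (distance of pot from where it was at the start of the episode above 0.03 m).
Of stick1, stick2, stick3, stick4 only 3 to 4 are there at a start; the rules pass over those that are not, and their reading is None.
At some moment in a run one of stick1, stick2, stick3, stick4 may be knocked a few centimetres aside while the robot is not near it.
Once in a run the grip may slacken for a moment while it holds something.
It also fails if it takes over 200 s, if anything falls off the work surface, if the arm or the gripper's body presses on something with over 40 N, if the wrist force passes 120 N, or if a joint passes its speed limit or range.

ROBOT

A 7-joint arm with a two-finger parallel gripper is mounted at the origin on the work surface. World frame = base frame: x ahead of the robot, y to its left, z up, the work surface at z = 0. Lengths are in m, angles in rad, forces in N, time in s.
With the tool pointing down it reaches from about 0.4 to 0.875 m from the base axis. Payload 4.4 kg.
Tool frame: the origin (TCP) lies midway between the tips of the shut fingers; the grasp point (between the pads) lies r.grip_point_offset behind it (r.grip_point_offset is the distance from the TCP to the grasp point, in m); z points along the fingers, y is the direction in which the jaws open and shut (so a half turn about z gives the same grasp; the last joint's range is limited). The gripper opens to 85 mm and grips with 20 to 120 N. Pads are 22 mm wide; open, the fingers measure 114 mm over their backs; the gripper's body (76 mm by 85 mm) begins 54 mm behind the grasp point. The pads swing forward as they close: fully open they stand 13 mm farther back than shut.
Start: joints at [-1.343, 0.628, 0.038, 1.517, -0.027, 0.996, -0.02], TCP at [0.188, 0.622, 0.231] pointing down, gripper open.
Joint ranges: [-3.06, 3.06], [-0.37, 2.12], [-1.25, 1.32], [0.18, 2.47], [-1.1, 4.24], [0.23, 1.98], [-2.94, 2.94]. Speed limits (rad/s): [2.57, 2.57, 3.14, 3.14, 3.14, 3.14, 3.14].

INTERFACE

Orientations are given as a 3x3 rotation matrix whose columns are the frame's x, y, z axes.
In Python, from rig import r gives the robot as it stands.
- The arm moves only by the tool move_arm, never from a script. Its argument "series" is a list of rows, each an object with "xyz": the shift along the world's x, y, z in m, a list of three; "spin": the turn about the world's z in rad; "jaw": the finger opening in m, from 0 to 0.0854. A call has exactly 5 rows; each row is the pose to reach, as a shift and turn from the pose commanded when the call began; what a row does not reach only later rows make up. A row lasts 1/10 s, in which the tool goes at most 50 mm and 8.59 degrees, less where a joint would pass 70% of its speed; a pose out of reach is approached as far as the arm can. A call with a gripper value outside its range is refused whole. The fingers move at their own pace and stop on an object; "grip_force" is the grip in N (left out, the last holds). Time passes only in rows, so rows that repeat a pose let the fingers close, or fill a call up. It gives the time, the measured TCP pose, the force and the opening at its end, in the units of the state.
- r.state(): the state, without advancing time (a new reading comes with each control period).
- r.snapshot(name): name is "scene" or "top" or "wrist"; returns the picture (480x640x3 uint8, red, green, blue); there is no depth.
- r.camera_info(name): a dict with "K" (3x3 intrinsics, pixels), "R" (3x3) and "t" (3): a world point X has camera coordinates R X + t; the wrist camera has in their place "tool_from_camera" (4x4, takes a point from camera to tool coordinates, whose origin is the TCP and whose axes are the flange's). Camera axes: x right, y down, z forward; pixel columns grow to the right and rows downward; lengths in m; the calibration is good to about 2 mm. A picture is of the moment at which its call begins: read the wrist's pose just before it. camera_info takes no time and is no camera call.
- r.hand_in(): hands the job in, once; it reports no verdict.
Trained networks look in the newest picture that a camera, given by its name, has taken for a name from the list of things; names that differ only in an ending like _2 or _b are one class to them, and where a whole thing is asked for, a point or a joint stands for the part that bears it (a point fixed in the world has none). Each returns a list of dicts, best first, with "confidence" (0 to 1); they miss things now and then, are a little off and sometimes report something else, mostly with a low value. They report only what shows in the picture. A call takes as long as a camera call. They do not tell look-alikes from the thing itself.
- r.outline_of(camera, label): "region" (480x640 bool, what is visible of it) and "bbox" ([left, top, width, height] in pixels, round what is visible of it).
- r.place_of(camera, label): "centre" ([row, column] in pixels: a listed point, or the origin of a listed thing).
The state is a dict: "clock": time; "joint_positions": joint angles; "joint_vel": joint speeds; "joint_efforts": joint torques, N m; "ee_pos": TCP position; "tcp_rot": TCP orientation; "contact_force": force on the tool from outside, world axes, zero at the start; "torque": the same for the moment, N m; "width": finger opening in m.
Only numpy, scipy, OpenCV 4.12 (cv2) and the standard library are available. Lean on these libraries where they do the work, as an engineer would, in place of code of your own. Each camera call takes 0.05 s, during which the arm holds its last target.

## Working session

There is one attempt and no reset: what is moved stays moved. The work goes in short steps, Python scripts to look and compute and a tool call to move; the robot and the scene stay as the last step left them, time stands still between calls to the robot, and variables do not carry over. Pictures are saved under pics/ and viewed, and the job is handed in when it is done.

Besides the shell and the picture viewer there is one more tool, called after "Request:" in YAML: its name, and indented under it one key for each argument. move_arm: Moves the arm, as the interface text tells. Its arguments: {"type":"object","properties":{"series":{"type":"array","items":{"type":"object","properties":{"xyz":{"type":"array","items":{"type":"number"}},"spin":{"type":"number"},"jaw":{"type":"number"}}}},"grip_force":{"type":"number"}},"required":["series"]}

```bash
ls; mkdir -p pics
python3 - <<'E'
from rig import r
import cv2,numpy as np
s=r.state();print(s['clock'],s['ee_pos'],np.round(s['tcp_rot'],3),s['width'],r.grip_point_offset)
for n in ['scene','top','wrist']:
    cv2.imwrite(f'pics/{n}0.png',r.snapshot(n)[:,:,::-1]);print(n,r.camera_info(n))
E
```

```text
pics
0.0 [0.18804833 0.62157144 0.23038984] [[-0.957  0.29  -0.001]
 [ 0.29   0.957 -0.002]
 [-0.    -0.002 -1.   ]] 0.08533072424199535 0.0187
scene {'K': array([[487.48449709,   0.        , 322.43292134],
       [  0.        , 487.48449709, 240.24677818],
       [  0.        ,   0.        ,   1.        ]]), 'R': array([[ 0.30815387,  0.95131469, -0.0064467 ],
       [ 0.57973237, -0.19315361, -0.791582  ],
       [-0.75428878,  0.2401917 , -0.61102895]]), 't': array([-0.13679837, -0.22440016,  1.76515644])}
top {'K': array([[483.9595363 ,   0.        , 323.60585806],
       [  0.        , 483.9595363 , 241.72888041],
       [  0.        ,   0.        ,   1.        ]]), 'R': array([[-0.01425309, -0.99963549, -0.02292892],
       [-0.99340851,  0.01676528, -0.11339514],
       [ 0.11373821,  0.02116155, -0.99328536]]), 't': array([0.00432256, 0.52200614, 1.23628417])}
wrist {'K': array([[365.79078037,   0.        , 316.45757586],
       [  0.        , 365.79078037, 241.49351983],
       [  0.        ,   0.        ,   1.        ]]), 'tool_from_camera': array([[-8.21800724e-04, -9.55561743e-01, -2.94789892e-01,
         7.51947059e-02],
       [ 9.99999501e-01, -9.52790898e-04,  3.00723394e-04,
         3.83518437e-04],
       [-5.68232897e-04, -2.94789498e-01,  9.55562049e-01,
        -1.42121744e-01],
       [ 0.00000000e+00,  0.00000000e+00,  0.00000000e+00,
         1.00000000e+00]])}
```

View pics/top0.png

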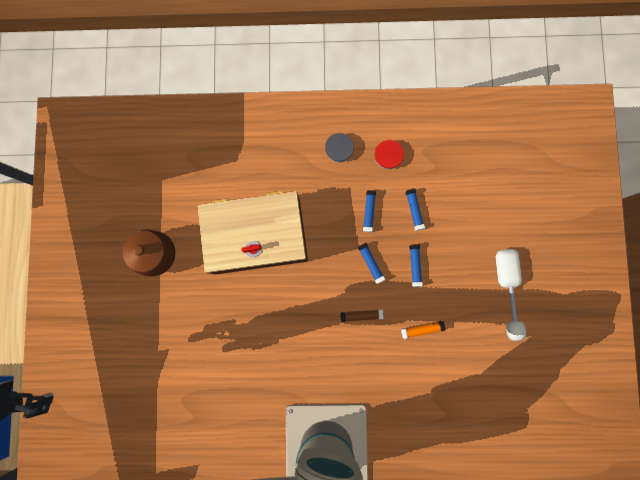

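View pics/scene0.png

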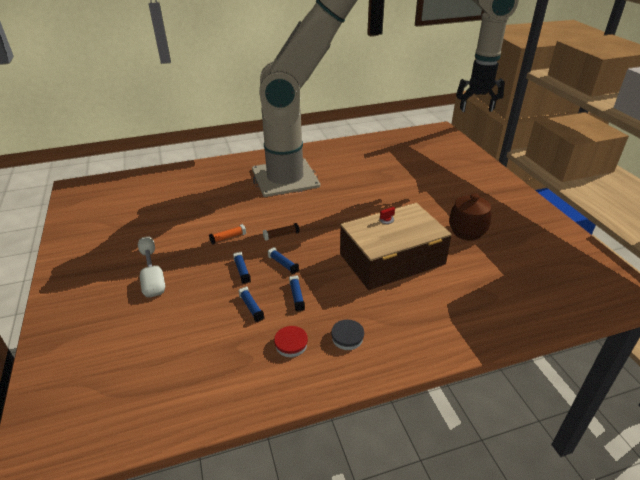

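View pics/wrist0.png

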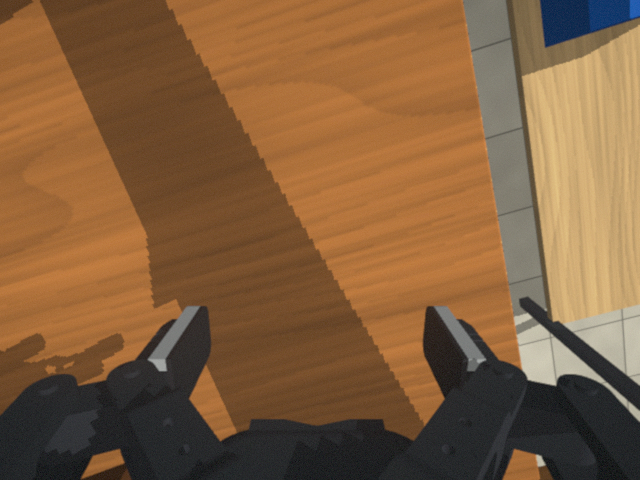

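Top view: case at (250,232) with the red wing at (252,248). There are four blue sticks at (370,211), (415,209), (371,263) and (416,265), plus brown and orange look-alikes at (361,316) and (423,330). The pot is at (148,252), the tins at (340,147) and (389,153), and the shoe tree is on the right.

```bash
cat > h.py <<'E'
import numpy as np,cv2
from rig import r
def cam(n,st=None):
    c=r.camera_info(n)
    if n!='wrist': return c['K'],np.array(c['R']),np.array(c['t'])
    st=st or r.state()
    T=np.eye(4);T[:3,:3]=st['tcp_rot'];T[:3,3]=st['ee_pos']
    M=np.linalg.inv(T@c['tool_from_camera'])
    return c['K'],M[:3,:3],M[:3,3]
def px2w(C,u,v,z):
    K,R,t=C; d=R.T@np.linalg.solve(K,[u,v,1.]); o=-R.T@t
    return o+d*(z-o[2])/d[2]
def w2px(C,X):
    K,R,t=C; p=K@(R@np.asarray(X,float)+t); return p[:2]/p[2]
def snap(n,name=None):
    st=r.state(); im=r.snapshot(n)
    if name: cv2.imwrite(f'pics/{name}.png',im[:,:,::-1])
    return im,cam(n,st)
def sticks(im,C,z=0.0125,minA=150):
    hsv=cv2.cvtColor(im,cv2.COLOR_RGB2HSV)
    m=cv2.inRange(hsv,(100,140,40),(130,255,255))
    n,l,s,c=cv2.connectedComponentsWithStats(m)
    out=[]
    for i in range(1,n):
        if s[i,4]<minA: continue
        ys,xs=np.nonzero(l==i)
        P=np.array([px2w(C,u,v,z+0.006)[:2] for u,v in zip(xs,ys)])
        (cx,cy),(w,h),a=cv2.minAreaRect((P*1000).astype(np.float32))
        A=P-P.mean(0); e,V=np.linalg.eigh(A.T@A); d=V[:,1]
        th=np.arctan2(d[1],d[0])%np.pi
        out.append(((cx/1000,cy/1000),th,(w,h),c[i]))
    return out
E
python3 - <<'E'
from h import *
im,C=snap('top')
for o in sticks(im,C): print(np.round(o[0],4),round(o[1],3),np.round(o[2],1),np.round(o[3]))
for l in ['lid','case','wing','pot','tin1','tin2','shoe_tree','stick1_mid']:
    for o in r.outline_of('top',l)[:5]: print(l,o['confidence'],o['bbox'])
for l,z in [('wing_grip',.131),('lid_edge',.1),('lid_hinge',.1),('lip',.1),('pot',0),('tin1',0),('tin2',0),('shoe_tree',0)]:
    for o in r.place_of('top',l)[:2]: print(l,o['confidence'],o['centre'],np.round(px2w(C,o['centre'][1],o['centre'][0],z),4))
# lid mask
hsv=cv2.cvtColor(im,cv2.COLOR_RGB2HSV)
o=r.outline_of('top','lid')[0]['region'].astype(np.uint8)
ys,xs=np.nonzero(o)
P=np.array([px2w(C,u,v,.108)[:2] for u,v in zip(xs,ys)])
print(cv2.minAreaRect((P*1000).astype(np.float32)),P.mean(0))
o=r.outline_of('top','wing')[0]['region'].astype(np.uint8)
ys,xs=np.nonzero(o);P=np.array([px2w(C,u,v,.144)[:2] for u,v in zip(xs,ys)]);print(P.mean(0),cv2.minAreaRect((P*1000).astype(np.float32)))
cv2.imwrite('pics/crop.png',cv2.resize(im[170:300,180:320,::-1],None,fx=5,fy=4.5))
E
```

```text
[ 0.6079 -0.2456] 0.205 [86.4 21.3] [415. 209.]
[ 0.6062 -0.1256] 3.024 [21.  86.5] [369. 210.]
[ 0.4668 -0.126 ] 0.456 [85.4 20.4] [371. 262.]
[ 0.4583 -0.2431] 0.037 [84.5 21.5] [416. 265.]
[0.0367 0.8197] 3.131 [112.1  26. ] [  5. 436.]
lid 0.94 [199.1, 189.9, 107.3, 83.8]
case 0.95 [197.9, 193.8, 112.0, 80.8]
case 0.53 [196.2, 192.2, 111.3, 77.8]
wing 0.54 [200.4, 188.6, 107.9, 86.1]
wing 0.46 [241.8, 242.2, 19.0, 10.8]
pot 0.71 [123.4, 229.7, 52.4, 45.3]
pot 0.29 [372.2, 138.3, 32.9, 28.9]
tin1 0.82 [372.0, 138.1, 31.9, 29.9]
tin1 0.67 [321.0, 133.9, 32.5, 24.9]
tin2 0.82 [372.0, 138.1, 31.9, 29.9]
tin2 0.67 [321.0, 133.9, 32.5, 24.9]
shoe_tree 0.82 [488.7, 247.1, 38.7, 90.8]
shoe_tree 0.48 [194.9, 192.6, 116.4, 81.9]
stick1_mid 0.9 [361.3, 191.3, 15.3, 38.3]
wing_grip 0.63 [249.5, 244.9] [0.4948 0.184  0.131 ]
lid_edge 0.89 [266.3, 255.3] [0.4559 0.1639 0.1   ]
lid_hinge 0.69 [195.7, 248.7] [0.6332 0.1808 0.1   ]
lip 0.91 [256.2, 256.5] [0.4808 0.1609 0.1   ]
pot 0.77 [252.3, 157.0] [0.5043 0.4459 0.    ]
pot 0.72 [211.3, 414.4] [ 0.6035 -0.2482  0.    ]
tin1 0.81 [149.3, 335.6] [ 0.7794 -0.0396  0.    ]
tin1 0.76 [153.8, 384.9] [ 0.7639 -0.1737  0.    ]
tin2 0.81 [149.3, 335.6] [ 0.7794 -0.0396  0.    ]
tin2 0.76 [153.8, 384.9] [ 0.7639 -0.1737  0.    ]
shoe_tree 0.7 [291.4, 500.7] [ 0.3864 -0.4662  0.    ]
((543.3590087890625, 174.55569458007812), (173.4415740966797, 251.49607849121094), 6.459082126617432) [0.54229759 0.17407662]
[0.53461227 0.16492993] ((537.22509765625, 165.4618377685547), (182.51039123535156, 250.54322814941406), 7.230070114135742)
```

View pics/crop.png

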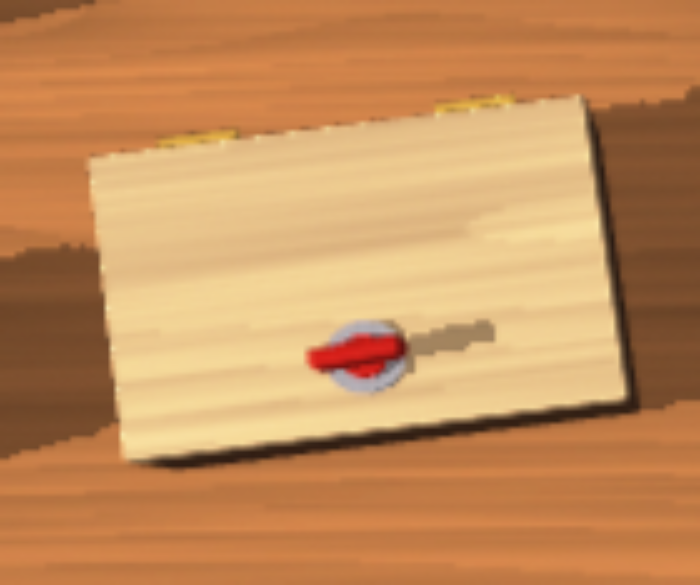

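Run:
```python
from h import *
C=cam('top')
pts=[(198,205.1),(296.6,191.6),(305.6,259.3),(204.8,272.4)]
W=np.array([px2w(C,u,v,.108)[:2] for u,v in pts]);print(W.round(4),W.mean(0))
for i in range(4):
    d=W[(i+1)%4]-W[i];print(np.hypot(*d),np.arctan2(d[1],d[0]))
im=r.snapshot('top')
hsv=cv2.cvtColor(im,cv2.COLOR_RGB2HSV)
m=((hsv[...,0]<8)|(hsv[...,0]>172))&(hsv[...,1]>190)&(hsv[...,2]>120); m[:,:235]=0;m[:,275:]=0;m[:235]=0;m[262:]=0
ys,xs=np.nonzero(m);P=np.array([px2w(C,u,v,.14)[:2] for u,v in zip(xs,ys)]);print(len(P),P.mean(0),xs.min(),xs.max(),ys.min(),ys.max())
A=P-P.mean(0);e,V=np.linalg.eigh(A.T@A);print(V[:,1],cv2.minAreaRect((P*1000).astype(np.float32)))
```

```text
[[0.6101 0.306 ]
 [0.6396 0.0599]
 [0.4706 0.0392]
 [0.4424 0.2866]] [0.54065055 0.17292001]
0.24785036971359373 -1.4515451179393002
0.1702983707206089 -3.019728199113089
0.24906375009308424 1.6842527751007181
0.16885626166567996 0.11472564172454543
103 [0.49595897 0.16731536] 242 259 245 253
[-0.14543032  0.9893685 ] ((494.8508605957031, 168.96250915527344), (40.80716323852539, 19.216712951660156), 89.0422592163086)
```

Request:
move_arm:
  series:
    - {"xyz": [0.028,-0.04,0],"spin": -0.14,"jaw": 0.06}
    - {"xyz": [0.056,-0.08,0],"spin": -0.28,"jaw": 0.06}
    - {"xyz": [0.084,-0.12,0],"spin": -0.42,"jaw": 0.06}
    - {"xyz": [0.112,-0.16,0],"spin": -0.56,"jaw": 0.06}
    - {"xyz": [0.14,-0.2,0],"spin": -0.7,"jaw": 0.06}
  grip_force: 60

```text
clock: 1.65
ee_pos: [0.3291, 0.4206, 0.2316]
tcp_rot: [[-0.541, 0.841, 0.0], [0.841, 0.541, 0.001], [0.0, 0.001, -1.0]]
contact_force: [0.8, 1.1, -0.1]
width: 0.0602
```

Request:
move_arm:
  series:
    - {"xyz": [0.028,-0.04,0],"spin": -0.1,"jaw": 0.06}
    - {"xyz": [0.056,-0.08,0],"spin": -0.2,"jaw": 0.06}
    - {"xyz": [0.084,-0.12,0],"spin": -0.3,"jaw": 0.06}
    - {"xyz": [0.112,-0.16,0],"spin": -0.4,"jaw": 0.06}
    - {"xyz": [0.14,-0.2,0],"spin": -0.46,"jaw": 0.06}

```text
clock: 2.15
ee_pos: [0.4692, 0.2207, 0.2316]
tcp_rot: [[-0.114, 0.994, 0.001], [0.994, 0.114, 0.001], [0.0, 0.001, -1.0]]
contact_force: [1.6, 0.4, -0.2]
width: 0.0599
```

```bash
cat >> h.py <<'E'
def wing(im,C,z=.137,box=None):
    hsv=cv2.cvtColor(im,cv2.COLOR_RGB2HSV)
    m=(((hsv[...,0]<6)|(hsv[...,0]>174))&(hsv[...,1]>180)&(hsv[...,2]>70)).astype(np.uint8)
    n,l,s,c=cv2.connectedComponentsWithStats(m)
    out=[]
    for i in range(1,n):
        if s[i,4]<60: continue
        ys,xs=np.nonzero(l==i)
        P=np.array([px2w(C,u,v,z)[:2] for u,v in zip(xs,ys)])
        print('red',s[i],P.mean(0).round(4),np.round(cv2.minAreaRect((P*1000).astype(np.float32))[0],1),cv2.minAreaRect((P*1000).astype(np.float32))[1:])
E
python3 - <<'E'
from h import *
im,C=snap('wrist','w1');wing(im,C)
for l in ['wing_grip','wing']:
    for o in r.place_of('wrist',l)[:2]: print(l,o['confidence'],o['centre'],px2w(C,o['centre'][1],o['centre'][0],.131))
E
```

```text
red [333 285  28  61 982] [0.4976 0.1725] [496.8 170. ] ((19.32941436767578, 48.317481994628906), 6.431249141693115)
wing_grip 0.85 [308.4, 346.4] [0.49702927 0.17290505 0.131     ]Traceback (most recent call last):
  File "<stdin>", line 4, in <module>
ValueError: it knows: case, groove, lid_edge, lid_hinge, lip, pot, shoe_tree, stick1_mid, stick2_mid, stick3_mid, stick4_mid, tin, wing_grip
```

View pics/w1.png

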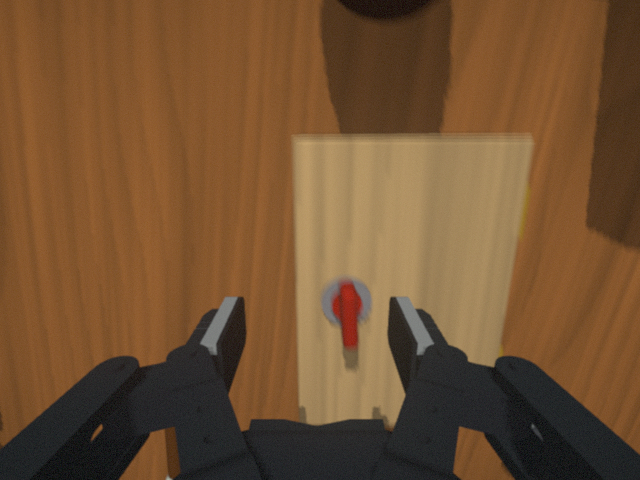

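Wrist view: the red wing is at (348,313), upright in the picture, with the pads on either side of it in x. I put the wing at about (0.4965, 0.169).

Request:
move_arm:
  series:
    - {"xyz": [0.02,-0.035,0],"spin": 0,"jaw": 0.05}
    - {"xyz": [0.0275,-0.052,-0.02],"spin": 0,"jaw": 0.05}
    - {"xyz": [0.0275,-0.052,-0.06],"spin": 0,"jaw": 0.05}
    - {"xyz": [0.0275,-0.052,-0.1],"spin": 0,"jaw": 0.05}
    - {"xyz": [0.0275,-0.052,-0.115],"spin": 0,"jaw": 0.05}

```text
clock: 2.75
ee_pos: [0.4935, 0.17, 0.1133]
tcp_rot: [[-0.117, 0.993, -0.005], [0.993, 0.117, -0.001], [-0.001, -0.005, -1.0]]
contact_force: [-0.5, -0.6, 0.7]
width: 0.0502
```

Request:
move_arm:
  series:
    - {"xyz": [0,0,0],"spin": 0,"jaw": 0}
    - {"xyz": [0,0,0],"spin": 0,"jaw": 0}
    - {"xyz": [0,0,0],"spin": 0,"jaw": 0}
    - {"xyz": [0,0,0],"spin": 0,"jaw": 0}
    - {"xyz": [0,0,0],"spin": 0,"jaw": 0}

```text
clock: 3.25
ee_pos: [0.4973, 0.1705, 0.1185]
tcp_rot: [[-0.117, 0.993, 0.004], [0.993, 0.117, 0.001], [0.001, 0.004, -1.0]]
contact_force: [-0.5, -0.7, 7.2]
width: 0.0112
```

Request:
move_arm:
  series:
    - {"xyz": [0,0,0],"spin": 0.14,"jaw": 0}
    - {"xyz": [0,0,0],"spin": 0.28,"jaw": 0}
    - {"xyz": [0,-0.001,0],"spin": 0.42,"jaw": 0}
    - {"xyz": [0,-0.001,0],"spin": 0.56,"jaw": 0}
    - {"xyz": [0,-0.001,0],"spin": 0.7,"jaw": 0}

```text
clock: 3.75
ee_pos: [0.4975, 0.1705, 0.1186]
tcp_rot: [[-0.733, 0.68, 0.005], [0.68, 0.733, 0.002], [-0.002, 0.005, -1.0]]
contact_force: [0.2, 2.1, 4.6]
width: 0.0106
```

Request:
move_arm:
  series:
    - {"xyz": [0,0,0],"spin": 0.14,"jaw": 0}
    - {"xyz": [0,0,0],"spin": 0.28,"jaw": 0}
    - {"xyz": [0,0,0],"spin": 0.42,"jaw": 0}
    - {"xyz": [0,0,0],"spin": 0.56,"jaw": 0}
    - {"xyz": [0,0,0],"spin": 0.7,"jaw": 0}

```text
clock: 4.25
ee_pos: [0.4976, 0.1706, 0.1186]
tcp_rot: [[-0.999, 0.048, 0.005], [0.048, 0.999, 0.002], [-0.005, 0.002, -1.0]]
contact_force: [0.0, 1.8, 4.1]
width: 0.011
```

Request:
move_arm:
  series:
    - {"xyz": [0,0,0],"spin": 0.1,"jaw": 0}
    - {"xyz": [0,0,0],"spin": 0.17,"jaw": 0}
    - {"xyz": [0,0,0],"spin": 0.17,"jaw": 0}
    - {"xyz": [0,0,0],"spin": 0.17,"jaw": 0}
    - {"xyz": [0,0,0],"spin": 0.17,"jaw": 0}

```text
clock: 4.75
ee_pos: [0.4977, 0.1707, 0.1186]
tcp_rot: [[-0.993, -0.117, 0.005], [-0.117, 0.993, 0.002], [-0.005, 0.001, -1.0]]
contact_force: [0.6, 1.5, 5.5]
width: 0.0112
```

Request:
move_arm:
  series:
    - {"xyz": [0.0043,0.0005,0.0127],"spin": 0,"jaw": 0}
    - {"xyz": [0.0098,0.0012,0.0249],"spin": 0,"jaw": 0}
    - {"xyz": [0.0166,0.002,0.0365],"spin": 0,"jaw": 0}
    - {"xyz": [0.0244,0.0029,0.0473],"spin": 0,"jaw": 0}
    - {"xyz": [0.0333,0.0039,0.0573],"spin": 0,"jaw": 0}

```text
clock: 5.25
ee_pos: [0.5245, 0.174, 0.1727]
tcp_rot: [[-0.993, -0.117, -0.009], [-0.117, 0.993, -0.001], [0.009, 0.0, -1.0]]
contact_force: [-3.1, 4.6, -12.8]
width: 0.0109
```

Request:
move_arm:
  series:
    - {"xyz": [0.0151,0.0018,0.0132],"spin": 0,"jaw": 0}
    - {"xyz": [0.0319,0.0037,0.024],"spin": 0,"jaw": 0}
    - {"xyz": [0.0502,0.0059,0.0321],"spin": 0,"jaw": 0}
    - {"xyz": [0.0695,0.0082,0.0375],"spin": 0,"jaw": 0}
    - {"xyz": [0.0826,0.0097,0.0393],"spin": 0,"jaw": 0}

```text
clock: 5.75
ee_pos: [0.6063, 0.184, 0.2146]
tcp_rot: [[-0.993, -0.117, -0.011], [-0.117, 0.993, -0.001], [0.011, 0.0, -1.0]]
contact_force: [-9.0, 1.2, 10.0]
width: 0.0107
```

Request:
move_arm:
  series:
    - {"xyz": [0.01,0.0012,0.0005],"spin": 0,"jaw": 0}
    - {"xyz": [0.02,0.0024,0.0004],"spin": 0,"jaw": 0}
    - {"xyz": [0.03,0.0035,-0.0005],"spin": 0,"jaw": 0}
    - {"xyz": [0.036,0.0042,-0.0012],"spin": 0,"jaw": 0}
    - {"xyz": [0.036,0.0042,-0.0012],"spin": 0,"jaw": 0}

```text
clock: 6.25
ee_pos: [0.6456, 0.1888, 0.2142]
tcp_rot: [[-0.993, -0.117, -0.003], [-0.117, 0.993, 0.001], [0.003, 0.002, -1.0]]
contact_force: [-5.7, 0.6, 8.8]
width: 0.011
```

Run:
```python
from h import *
snap('scene','s2');snap('top','t2');print(r.state()['ee_pos'],r.state()['contact_force'])
```

```text
[0.64556346 0.18879444 0.21425029] [-5.70613718  2.29776474  8.03422795]
```

View pics/s2.png

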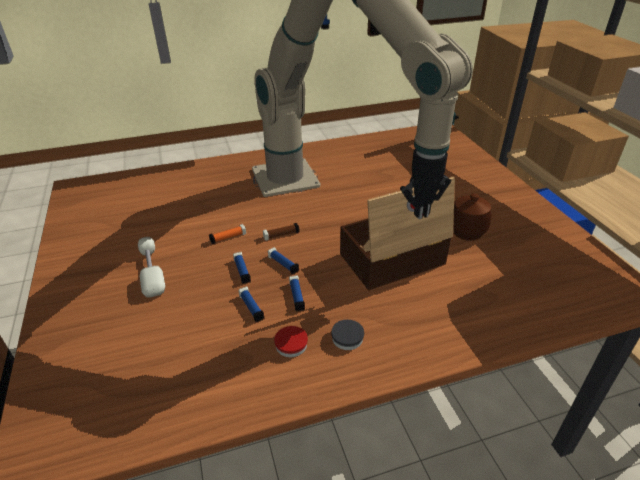

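View pics/t2.png

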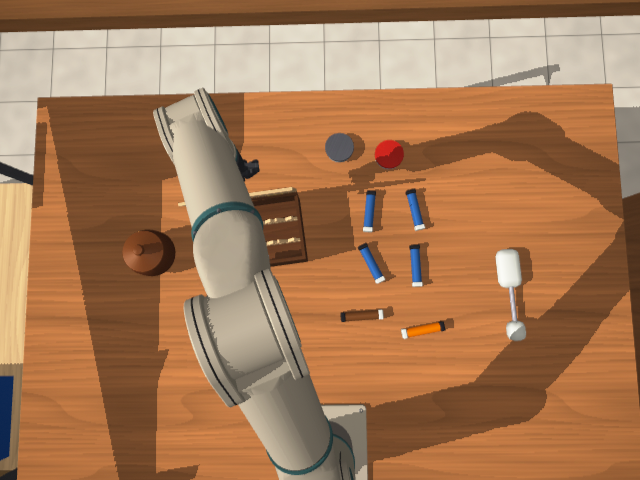

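The lid stands nearly upright: in the scene view it spans (370–455, 180–255). In the top view the ribs with grooves show at (285,220) and (285,242). I'm releasing the wing.

Request:
move_arm:
  series:
    - {"xyz": [0,0,0],"spin": 0,"jaw": 0.05}
    - {"xyz": [0,0,0],"spin": 0,"jaw": 0.05}
    - {"xyz": [0.005,0,0.03],"spin": 0,"jaw": 0.05}
    - {"xyz": [0.005,0,0.08],"spin": 0,"jaw": 0.06}
    - {"xyz": [0,-0.02,0.12],"spin": 0,"jaw": 0.06}

```text
clock: 6.85
ee_pos: [0.6479, 0.1702, 0.3338]
tcp_rot: [[-0.993, -0.12, 0.002], [-0.12, 0.993, 0.003], [-0.002, 0.003, -1.0]]
contact_force: [0.1, 0.8, 0.8]
width: 0.0598
```

Request:
move_arm:
  series:
    - {"xyz": [-0.01,-0.05,0.0],"spin": -0.02,"jaw": 0.06}
    - {"xyz": [-0.02,-0.1,0.0],"spin": -0.04,"jaw": 0.06}
    - {"xyz": [-0.03,-0.15,-0.01],"spin": -0.06,"jaw": 0.06}
    - {"xyz": [-0.04,-0.195,-0.02],"spin": -0.08,"jaw": 0.06}
    - {"xyz": [-0.05,-0.24,-0.03],"spin": -0.1,"jaw": 0.06}

```text
clock: 7.35
ee_pos: [0.5971, -0.0757, 0.302]
tcp_rot: [[-1.0, -0.014, 0.001], [-0.014, 1.0, -0.001], [-0.001, -0.001, -1.0]]
contact_force: [0.6, 0.2, -0.0]
width: 0.0602
```

Run:
```python
from h import *
im,C=snap('top','t3')
for o in sticks(im,C): print(np.round(o[0],4),round(o[1],3),np.round(o[2],1),np.round(o[3]))
im,C=snap('wrist','w3')
for o in sticks(im,C): print('w',np.round(o[0],4),round(o[1],3),np.round(o[2],1),np.round(o[3]))
```

```text
[ 0.6079 -0.2456] 0.205 [86.4 21.3] [415. 209.]
[ 0.4583 -0.2431] 0.038 [84.2 21.9] [416. 265.]
[0.083  0.8197] 0.03 [204.3  31.5] [  5. 414.]
w [ 0.4563 -0.2388] 0.05 [85.9 21. ] [177.  66.]
w [ 0.464  -0.1237] 0.463 [86.  18.3] [285.  74.]
w [ 0.6055 -0.2404] 0.199 [85.6 18.1] [189. 205.]
w [ 0.6051 -0.121 ] 3.024 [15.8 85.6] [291. 205.]
```

View pics/t3.png

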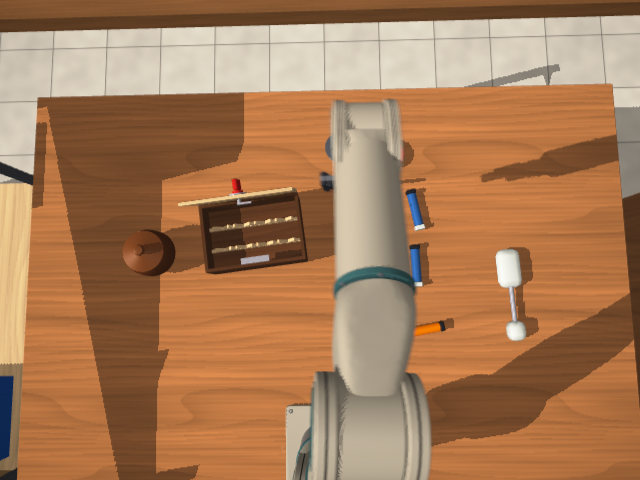

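View pics/w3.png

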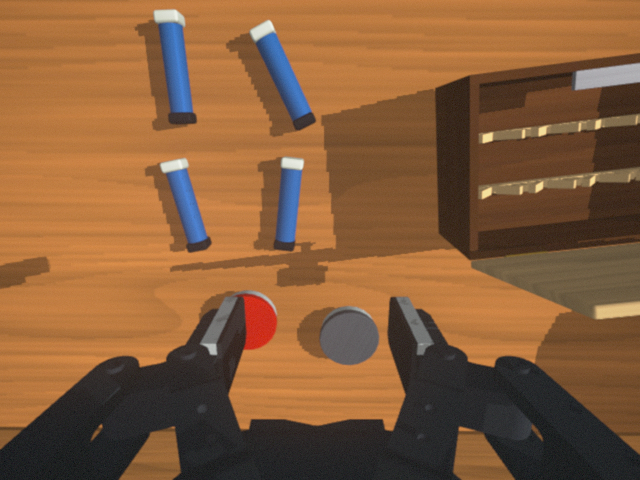

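Run:
```python
from h import *
im=cv2.imread('pics/t3.png');C=cam('top')
c=im[175:285,170:315]; cv2.imwrite('pics/c3.png',cv2.resize(c,None,fx=5.5,fy=5.4,interpolation=cv2.INTER_CUBIC))
e=np.array([np.cos(.117),np.sin(.117)]);f=np.array([-e[1],e[0]]);c0=np.array([.5407,.1729])
for x in(-28,28):
    for y in(-81,-27,27,81):
        p=w2px(C,[*(c0+e*x/1000+f*y/1000),.069]);print(x,y,(p-[170,175])*[5.5,5.4])
for x,y in((-85,-125),(85,-125),(-85,125)):
        p=w2px(C,[*(c0+e*x/1000+f*y/1000),.1]);print(x,y,(p-[170,175])*[5.5,5.4])
```

```text
-28 -81 [641.56284358 353.47489252]
-28 -27 [525.7585439  368.69922873]
-28 27 [410.03295198 383.91321753]
-28 81 [294.38598762 399.11686949]
28 -81 [626.84022629 236.87525228]
28 -27 [511.64658313 252.05939274]
28 27 [396.53082335 267.23326706]
28 81 [281.492868   282.39688568]
-85 -125 [747.6412376  455.86688413]
85 -125 [700.32241509  93.06764908]
-85 125 [195.07595496 528.32182136]
```

View pics/c3.png

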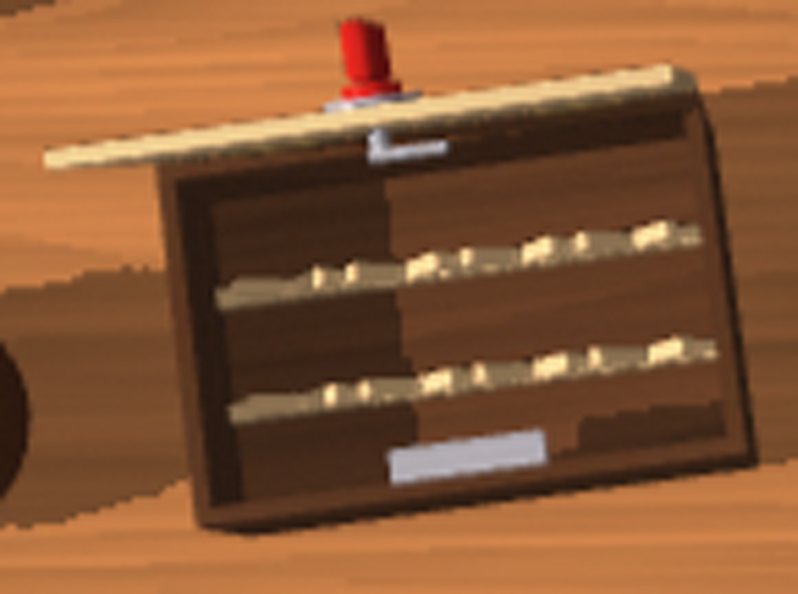

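Request:
move_arm:
  series:
    - {"xyz": [0.003,-0.02,-0.045],"spin": -0.06,"jaw": 0.06}
    - {"xyz": [0.006,-0.035,-0.09],"spin": -0.13,"jaw": 0.06}
    - {"xyz": [0.009,-0.048,-0.135],"spin": -0.13,"jaw": 0.06}
    - {"xyz": [0.009,-0.048,-0.17],"spin": -0.13,"jaw": 0.06}
    - {"xyz": [0.009,-0.048,-0.17],"spin": -0.13,"jaw": 0.06}

```text
clock: 7.95
ee_pos: [0.6029, -0.1212, 0.127]
tcp_rot: [[-0.993, 0.114, -0.01], [0.114, 0.993, 0.001], [0.01, -0.0, -1.0]]
contact_force: [-0.3, -0.2, -1.0]
width: 0.0598
```

Run:
```python
from h import *
im,C=snap('wrist','w4')
print(r.state()['ee_pos'])
for o in sticks(im,C): print('w',np.round(o[0],4),round(o[1],3),np.round(o[2],1),np.round(o[3]))
```

```text
[ 0.60518975 -0.12085367  0.13007851]
w [ 0.4686 -0.2382] 0.072 [64.3 24.4] [104.  52.]
w [ 0.4745 -0.1207] 0.561 [66.5 22.2] [293.  41.]
w [ 0.6061 -0.121 ] 3.015 [16.7 87.8] [317. 241.]
w [ 0.6057 -0.2413] 0.223 [85.4 24. ] [150. 253.]
```

View pics/w4.png

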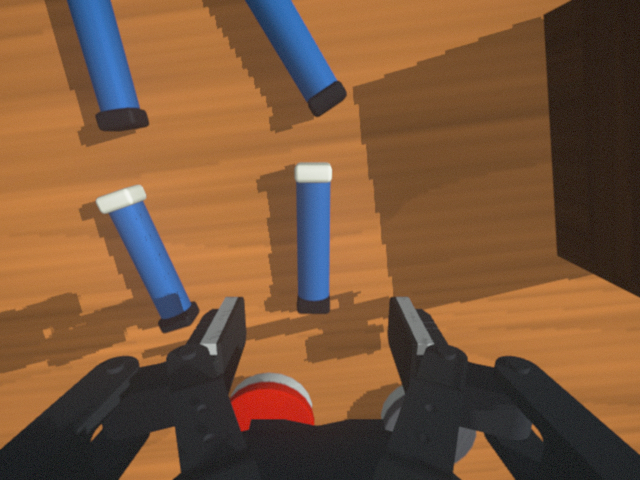

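Wrist view: the target stick at (314,238) is centred between the fingers and aligned with them. Descending on it.

Request:
move_arm:
  series:
    - {"xyz": [0.001,0,-0.04],"spin": 0,"jaw": 0.05}
    - {"xyz": [0.001,0,-0.08],"spin": 0,"jaw": 0.05}
    - {"xyz": [0.001,0,-0.115],"spin": 0,"jaw": 0.05}
    - {"xyz": [0.001,0,-0.126],"spin": 0,"jaw": 0.05}
    - {"xyz": [0.001,0,-0.126],"spin": 0,"jaw": 0.05}

```text
clock: 8.5
ee_pos: [0.6083, -0.1207, 0.0064]
tcp_rot: [[-0.994, 0.113, 0.0], [0.113, 0.994, 0.0], [-0.0, 0.0, -1.0]]
contact_force: [-0.4, -0.2, 0.2]
width: 0.0501
```

Request:
move_arm:
  series:
    - {"xyz": [0,0,0],"spin": 0,"jaw": 0}
    - {"xyz": [0,0,0],"spin": 0,"jaw": 0}
    - {"xyz": [0,0,0],"spin": 0,"jaw": 0}
    - {"xyz": [0,0,0.03],"spin": 0,"jaw": 0}
    - {"xyz": [0,0,0.08],"spin": 0,"jaw": 0}

```text
clock: 9.0
ee_pos: [0.6058, -0.1207, 0.0854]
tcp_rot: [[-0.994, 0.113, -0.005], [0.113, 0.994, 0.001], [0.005, 0.0, -1.0]]
contact_force: [0.1, -0.7, -0.6]
width: 0.0216
```

Request:
move_arm:
  series:
    - {"xyz": [-0.02,0.015,0.04],"spin": 0.06,"jaw": 0}
    - {"xyz": [-0.04,0.05,0.065],"spin": 0.12,"jaw": 0}
    - {"xyz": [-0.05,0.1,0.075],"spin": 0.18,"jaw": 0}
    - {"xyz": [-0.055,0.15,0.075],"spin": 0.23,"jaw": 0}
    - {"xyz": [-0.056,0.2,0.075],"spin": 0.23,"jaw": 0}

```text
clock: 9.5
ee_pos: [0.5519, 0.0782, 0.1635]
tcp_rot: [[-0.993, -0.116, 0.004], [-0.116, 0.993, 0.0], [-0.004, 0.0, -1.0]]
contact_force: [1.6, 1.0, -0.4]
width: 0.0219
```

Request:
move_arm:
  series:
    - {"xyz": [0,0.016,0],"spin": 0,"jaw": 0}
    - {"xyz": [0,0.016,0],"spin": 0,"jaw": 0}
    - {"xyz": [0,0.016,0],"spin": 0,"jaw": 0}
    - {"xyz": [0,0.016,0],"spin": 0,"jaw": 0}
    - {"xyz": [0,0.016,0],"spin": 0,"jaw": 0}

```text
clock: 10.0
ee_pos: [0.552, 0.0906, 0.1609]
tcp_rot: [[-0.994, -0.113, 0.0], [-0.113, 0.994, -0.001], [-0.0, -0.001, -1.0]]
contact_force: [-0.2, -0.2, 0.1]
width: 0.0212
```

Run:
```python
from h import *
im,C=snap('wrist','w5')
print(r.state()['ee_pos'])
for o in r.place_of('wrist','groove1')[:6]: print(o['confidence'],o['centre'],px2w(C,o['centre'][1],o['centre'][0],.066))
e=np.array([np.cos(.117),np.sin(.117)]);f=np.array([-e[1],e[0]]);c0=np.array([.5407,.1755])
for x in(-28,28):
    for y in(-117,-81,-27,27,81):
        p=w2px(C,[*(c0+e*x/1000+f*y/1000),.069]);print(x,y,p)
for x,y in((-85,-125),(85,-125),(-85,125)):
        p=w2px(C,[*(c0+e*x/1000+f*y/1000),.1]);print(x,y,p)
```

```text
[0.55187955 0.09094592 0.16078719]
0.92 [244.3, 561.8] [0.53338353 0.25651904 0.066     ]
0.78 [244.9, 404.2] [0.54580598 0.1502211  0.066     ]
0.59 [246.3, 478.9] [0.54109322 0.20091762 0.066     ]
-28 -117 [267.42755332 202.6699112 ]
-28 -81 [322.95704396 202.40979706]
-28 -27 [406.31765593 202.01931493]
-28 27 [489.75802073 201.62845922]
-28 81 [573.27825285 201.23722938]
28 -117 [271.01540352 282.35305492]
28 -81 [322.92779049 282.13362226]
28 -27 [400.85437833 281.80422806]
28 27 [478.85065803 281.47453929]
28 81 [556.91672315 281.14455552]
-85 -125 [239.57673942 106.38252156]
85 -125 [256.84597009 381.16556316]
-85 125 [720.14810998 103.86550936]
```

View pics/w5.png

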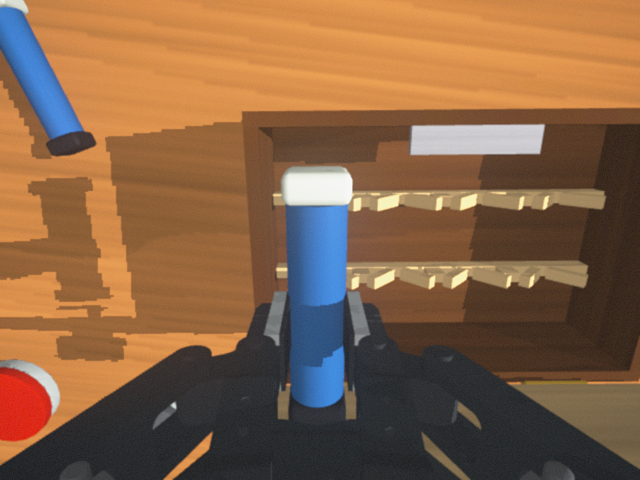

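The wrist view shows the stick held level at column 317. Groove 1 projects to column 323, and the other grooves agree with the network to 1–3 mm. I shift 4 mm in y and lower.

Request:
move_arm:
  series:
    - {"xyz": [0.001,0.004,-0.03],"spin": 0,"jaw": 0}
    - {"xyz": [0.001,0.004,-0.06],"spin": 0,"jaw": 0}
    - {"xyz": [0.001,0.004,-0.085],"spin": 0,"jaw": 0}
    - {"xyz": [0.001,0.004,-0.1],"spin": 0,"jaw": 0}
    - {"xyz": [0.001,0.004,-0.102],"spin": 0,"jaw": 0}

```text
clock: 10.6
ee_pos: [0.5531, 0.0956, 0.0592]
tcp_rot: [[-0.994, -0.113, -0.0], [-0.113, 0.994, -0.001], [0.0, -0.001, -1.0]]
contact_force: [-3.4, -1.8, 22.3]
width: 0.0218
```

Request:
move_arm:
  series:
    - {"xyz": [0,0,0],"spin": 0,"jaw": 0.036}
    - {"xyz": [0,0,0],"spin": 0,"jaw": 0.036}
    - {"xyz": [0,0,0],"spin": 0,"jaw": 0.036}
    - {"xyz": [0,0,0.04],"spin": 0,"jaw": 0.036}
    - {"xyz": [0,0,0.09],"spin": 0,"jaw": 0.036}

```text
clock: 11.1
ee_pos: [0.5507, 0.0961, 0.1475]
tcp_rot: [[-0.993, -0.116, -0.006], [-0.116, 0.993, -0.001], [0.006, -0.001, -1.0]]
contact_force: [1.2, 0.7, -0.3]
width: 0.036
```

Request:
move_arm:
  series:
    - {"xyz": [-0.01,-0.03,0.02],"spin": 0.07,"jaw": 0.05}
    - {"xyz": [-0.03,-0.075,0.02],"spin": 0.14,"jaw": 0.05}
    - {"xyz": [-0.05,-0.12,0.02],"spin": 0.21,"jaw": 0.05}
    - {"xyz": [-0.07,-0.165,0.01],"spin": 0.28,"jaw": 0.05}
    - {"xyz": [-0.086,-0.21,0.0],"spin": 0.34,"jaw": 0.05}

```text
clock: 11.6
ee_pos: [0.4654, -0.115, 0.1488]
tcp_rot: [[-0.896, -0.443, 0.0], [-0.443, 0.896, -0.001], [-0.0, -0.001, -1.0]]
contact_force: [1.1, -0.7, -0.2]
width: 0.0502
```

Run:
```python
from h import *
im,C=snap('wrist','w6')
print(r.state()['ee_pos'])
for o in sticks(im,C): print('w',np.round(o[0],4),round(o[1],3),np.round(o[2],1),np.round(o[3]))
im,C=snap('top','t6')
for o in sticks(im,C): print('t',np.round(o[0],4),round(o[1],3),np.round(o[2],1),np.round(o[3]))
```

```text
[ 0.45993787 -0.12509213  0.14688898]
w [ 0.4574 -0.2419] 0.039 [85.9 20.1] [165. 143.]
w [ 0.4656 -0.1249] 0.451 [84.8 15.5] [305. 222.]
w [ 0.6073 -0.2421] 0.192 [88.3 23.2] [102. 311.]
t [ 0.6084 -0.2454] 0.281 [85.3 21.3] [414. 206.]
t [0.5565 0.0987] 0.13 [89.5 23. ] [285. 230.]
t [0.083  0.8197] 0.03 [204.3  31.5] [  5. 414.]
```

View pics/w6.png

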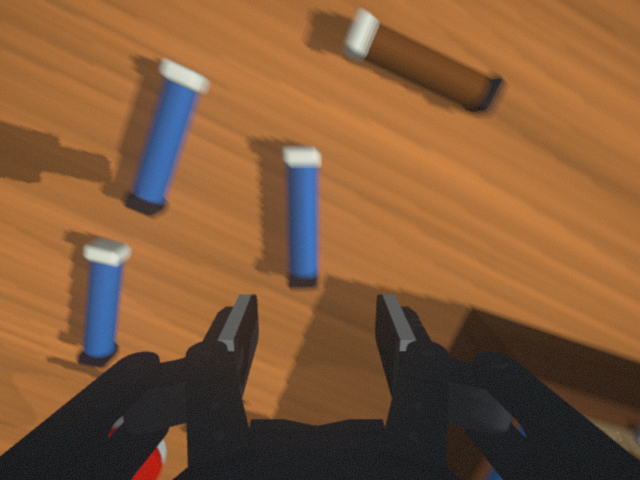

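View pics/t6.png

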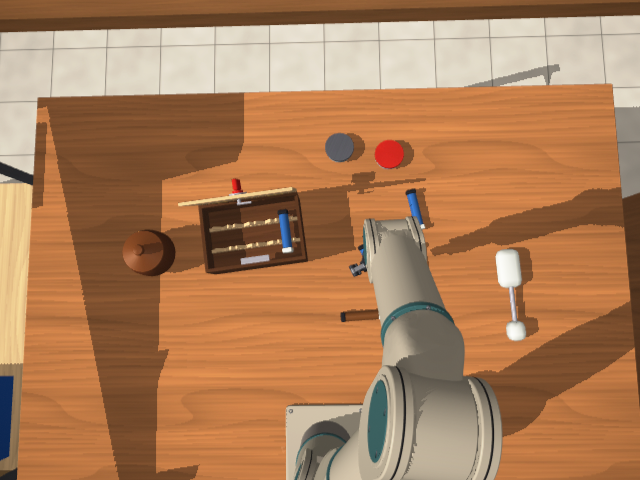

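Stick 1 lies in groove 1, at (285,230) in the top view. The wrist picture at (305,217) is slightly motion-blurred, so I approach and re-measure.

Request:
move_arm:
  series:
    - {"xyz": [0.004,0,-0.02],"spin": 0,"jaw": 0.05}
    - {"xyz": [0.005,0,-0.04],"spin": 0,"jaw": 0.05}
    - {"xyz": [0.005,0,-0.04],"spin": 0,"jaw": 0.05}
    - {"xyz": [0.005,0,-0.04],"spin": 0,"jaw": 0.05}
    - {"xyz": [0.005,0,-0.04],"spin": 0,"jaw": 0.05}

```text
clock: 12.2
ee_pos: [0.4722, -0.113, 0.1095]
tcp_rot: [[-0.898, -0.441, 0.001], [-0.441, 0.898, -0.0], [-0.001, -0.001, -1.0]]
contact_force: [1.1, 0.1, -0.4]
width: 0.0496
```

Run:
```python
from h import *
im,C=snap('wrist','w7')
print(r.state()['ee_pos'])
for o in sticks(im,C): print('w',np.round(o[0],4),round(o[1],3),np.round(o[2],1),np.round(o[3]))
```

```text
[ 0.47222724 -0.11309369  0.10954413]
w [ 0.4505 -0.2393] 0.024 [72.  23.4] [148. 123.]
w [ 0.4658 -0.1223] 0.44 [87.6 17.7] [309. 228.]
w [ 0.6061 -0.2408] 0.163 [94.6 25.8] [ 75. 329.]
```

Request:
move_arm:
  series:
    - {"xyz": [-0.006,-0.009,-0.03],"spin": 0,"jaw": 0.05}
    - {"xyz": [-0.006,-0.009,-0.06],"spin": 0,"jaw": 0.05}
    - {"xyz": [-0.006,-0.009,-0.09],"spin": 0,"jaw": 0.05}
    - {"xyz": [-0.006,-0.009,-0.104],"spin": 0,"jaw": 0.05}
    - {"xyz": [-0.006,-0.009,-0.104],"spin": 0,"jaw": 0.05}

```text
clock: 12.75
ee_pos: [0.465, -0.1218, 0.0037]
tcp_rot: [[-0.897, -0.441, -0.002], [-0.441, 0.897, 0.0], [0.002, 0.001, -1.0]]
contact_force: [-0.8, 0.2, 0.4]
width: 0.0499
```

Request:
move_arm:
  series:
    - {"xyz": [0,0,0],"spin": 0,"jaw": 0}
    - {"xyz": [0,0,0],"spin": 0,"jaw": 0}
    - {"xyz": [0,0,0],"spin": 0,"jaw": 0}
    - {"xyz": [0,0,0.03],"spin": 0,"jaw": 0}
    - {"xyz": [0,0,0.08],"spin": 0,"jaw": 0}

```text
clock: 13.25
ee_pos: [0.4639, -0.1218, 0.0843]
tcp_rot: [[-0.898, -0.441, -0.005], [-0.441, 0.898, 0.001], [0.004, 0.003, -1.0]]
contact_force: [1.0, -0.4, -0.7]
width: 0.0218
```

Request:
move_arm:
  series:
    - {"xyz": [0.01,0.02,0.04],"spin": -0.06,"jaw": 0}
    - {"xyz": [0.025,0.06,0.076],"spin": -0.12,"jaw": 0}
    - {"xyz": [0.04,0.106,0.08],"spin": -0.18,"jaw": 0}
    - {"xyz": [0.055,0.152,0.08],"spin": -0.24,"jaw": 0}
    - {"xyz": [0.068,0.198,0.08],"spin": -0.3,"jaw": 0}

```text
clock: 13.75
ee_pos: [0.5347, 0.0774, 0.1665]
tcp_rot: [[-0.988, -0.152, 0.003], [-0.152, 0.988, 0.0], [-0.003, 0.0, -1.0]]
contact_force: [0.5, 0.2, -1.7]
width: 0.0219
```

Request:
move_arm:
  series:
    - {"xyz": [0.01,0.035,0],"spin": -0.04,"jaw": 0}
    - {"xyz": [0.0145,0.065,0],"spin": -0.04,"jaw": 0}
    - {"xyz": [0.0145,0.0725,0],"spin": -0.04,"jaw": 0}
    - {"xyz": [0.0145,0.0725,0],"spin": -0.04,"jaw": 0}
    - {"xyz": [0.0145,0.0725,0],"spin": -0.04,"jaw": 0}

```text
clock: 14.25
ee_pos: [0.5478, 0.1464, 0.1649]
tcp_rot: [[-0.993, -0.115, -0.0], [-0.115, 0.993, -0.001], [0.001, -0.001, -1.0]]
contact_force: [0.3, -0.9, -1.0]
width: 0.0214
```

Run:
```python
from h import *
im,C=snap('wrist','w8')
s=r.state();print(s['ee_pos'],np.round(s['tcp_rot'],3),s['width'])
for o in r.place_of('wrist','groove1')[:6]: print(o['confidence'],o['centre'],px2w(C,o['centre'][1],o['centre'][0],.066))
```

```text
[0.54800735 0.14598356 0.16489532] [[-0.994 -0.114 -0.   ]
 [-0.114  0.994 -0.001]
 [ 0.    -0.001 -1.   ]] 0.021344266061402314
0.95 [240.7, 397.7] [0.54018133 0.20216508 0.066     ]
0.63 [240.7, 476.3] [0.53400968 0.25593899 0.066     ]
```

View pics/w8.png

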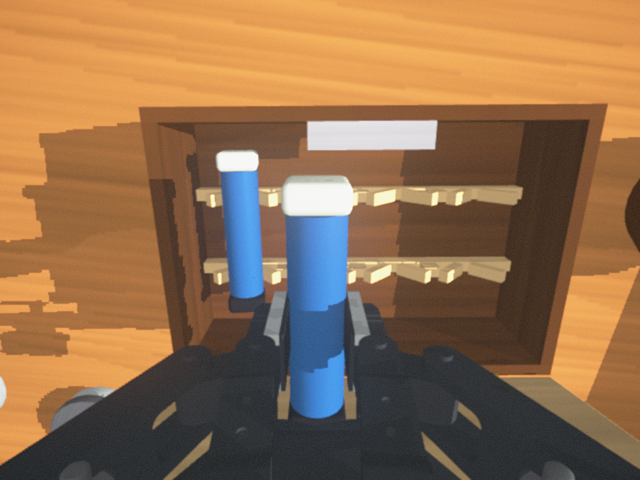

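Request:
move_arm:
  series:
    - {"xyz": [-0.001,0.0025,-0.03],"spin": 0,"jaw": 0}
    - {"xyz": [-0.001,0.0025,-0.06],"spin": 0,"jaw": 0}
    - {"xyz": [-0.001,0.0025,-0.085],"spin": 0,"jaw": 0}
    - {"xyz": [-0.001,0.0025,-0.1],"spin": 0,"jaw": 0}
    - {"xyz": [-0.001,0.0025,-0.104],"spin": 0,"jaw": 0}

```text
clock: 14.85
ee_pos: [0.5462, 0.1494, 0.0596]
tcp_rot: [[-0.993, -0.114, -0.003], [-0.114, 0.993, -0.001], [0.003, -0.001, -1.0]]
contact_force: [-4.9, -0.0, 14.0]
width: 0.0216
```

Request:
move_arm:
  series:
    - {"xyz": [0,0,0],"spin": 0,"jaw": 0.036}
    - {"xyz": [0,0,0],"spin": 0,"jaw": 0.036}
    - {"xyz": [0,0,0],"spin": 0,"jaw": 0.036}
    - {"xyz": [0,0,0.04],"spin": 0,"jaw": 0.036}
    - {"xyz": [0,0,0.09],"spin": 0,"jaw": 0.036}

```text
clock: 15.35
ee_pos: [0.5457, 0.1501, 0.1504]
tcp_rot: [[-0.993, -0.116, -0.004], [-0.116, 0.993, -0.001], [0.004, -0.001, -1.0]]
contact_force: [1.4, -0.0, 1.2]
width: 0.036
```

Request:
move_arm:
  series:
    - {"xyz": [0,-0.045,0.02],"spin": 0,"jaw": 0.05}
    - {"xyz": [0,-0.094,0.02],"spin": 0,"jaw": 0.05}
    - {"xyz": [0,-0.143,0.02],"spin": 0.03,"jaw": 0.05}
    - {"xyz": [0.01,-0.19,0.02],"spin": 0.06,"jaw": 0.05}
    - {"xyz": [0.02,-0.238,0.01],"spin": 0.09,"jaw": 0.05}

```text
clock: 15.85
ee_pos: [0.5684, -0.0893, 0.1628]
tcp_rot: [[-0.979, -0.206, 0.004], [-0.206, 0.979, -0.001], [-0.004, -0.002, -1.0]]
contact_force: [1.2, 0.6, 0.0]
width: 0.0496
```

Request:
move_arm:
  series:
    - {"xyz": [0.015,-0.045,0],"spin": 0,"jaw": 0.05}
    - {"xyz": [0.03,-0.09,-0.01],"spin": 0,"jaw": 0.05}
    - {"xyz": [0.039,-0.135,-0.03],"spin": 0,"jaw": 0.05}
    - {"xyz": [0.041,-0.15,-0.03],"spin": 0,"jaw": 0.05}
    - {"xyz": [0.041,-0.15,-0.03],"spin": 0,"jaw": 0.05}

```text
clock: 16.35
ee_pos: [0.6072, -0.2413, 0.1304]
tcp_rot: [[-0.98, -0.199, -0.001], [-0.199, 0.98, -0.002], [0.001, -0.002, -1.0]]
contact_force: [0.3, -0.0, 0.3]
width: 0.0501
```

Request:
move_arm:
  series:
    - {"xyz": [0,0,0],"spin": 0,"jaw": 0.05}
    - {"xyz": [0,0,0],"spin": 0,"jaw": 0.05}
    - {"xyz": [0,0,0],"spin": 0,"jaw": 0.05}
    - {"xyz": [0,0,0],"spin": 0,"jaw": 0.05}
    - {"xyz": [0,0,0],"spin": 0,"jaw": 0.05}

```text
clock: 16.85
ee_pos: [0.6084, -0.2364, 0.1311]
tcp_rot: [[-0.979, -0.206, 0.0], [-0.206, 0.979, -0.0], [-0.0, -0.0, -1.0]]
contact_force: [1.1, 0.6, -0.1]
width: 0.0497
```

Run:
```python
from h import *
im,C=snap('wrist','w9')
print(r.state()['ee_pos'])
for o in sticks(im,C): print('w',np.round(o[0],4),round(o[1],3),np.round(o[2],1),np.round(o[3]))
im,C=snap('top','t9')
for o in sticks(im,C): print('t',np.round(o[0],4),round(o[1],3),np.round(o[2],1),np.round(o[3]))
```

```text
[ 0.60827305 -0.23661068  0.13097205]
w [ 0.4775 -0.241 ] 0.037 [44.9 22.2] [353.  37.]
w [ 0.6065 -0.2418] 0.2 [87.1 16.5] [310. 230.]
t [ 0.5931 -0.2487] 0.192 [56.4 21.2] [416. 214.]
t [0.5535 0.1551] 0.122 [90.3 23. ] [264. 231.]
t [0.5564 0.0989] 0.13 [89.5 23.4] [285. 230.]
t [ 0.4583 -0.2431] 0.037 [84.5 21.5] [416. 265.]
t [0.083  0.8197] 0.03 [204.3  31.5] [  5. 414.]
```

View pics/w9.png

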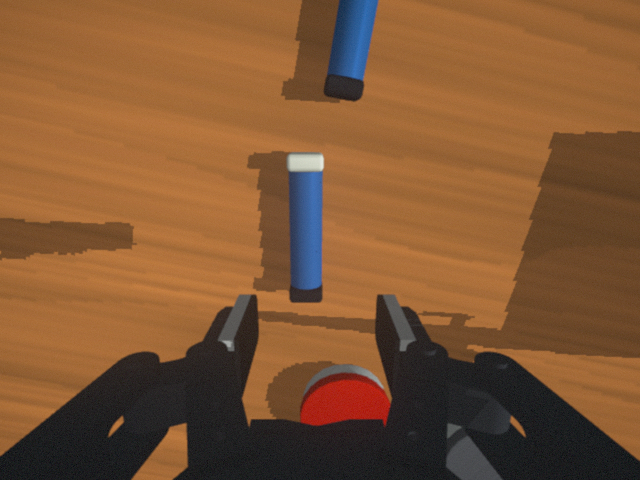

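View pics/t9.png

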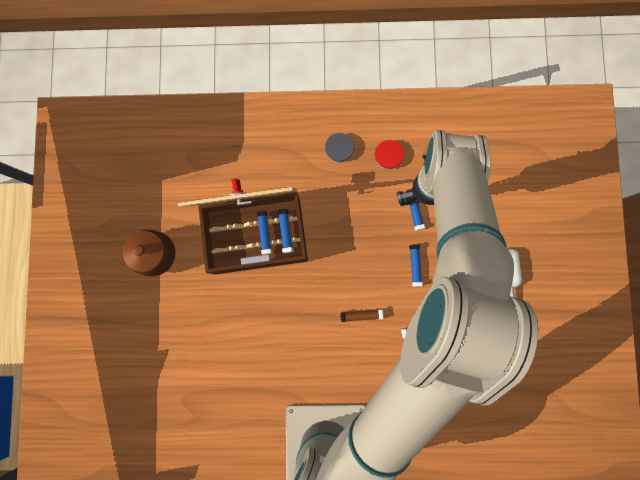

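Two sticks are seated, at (264,231) and (285,230) in the top view. The third is at (306,228) in the wrist view.

Request:
move_arm:
  series:
    - {"xyz": [-0.002,-0.005,-0.04],"spin": 0,"jaw": 0.05}
    - {"xyz": [-0.002,-0.005,-0.08],"spin": 0,"jaw": 0.05}
    - {"xyz": [-0.002,-0.005,-0.115],"spin": 0,"jaw": 0.05}
    - {"xyz": [-0.002,-0.005,-0.126],"spin": 0,"jaw": 0.05}
    - {"xyz": [-0.002,-0.005,-0.126],"spin": 0,"jaw": 0.05}

```text
clock: 17.45
ee_pos: [0.605, -0.2416, 0.0032]
tcp_rot: [[-0.979, -0.205, -0.003], [-0.205, 0.979, 0.001], [0.003, 0.002, -1.0]]
contact_force: [-0.7, 1.0, 0.8]
width: 0.0501
```

Request:
move_arm:
  series:
    - {"xyz": [0,0,0],"spin": 0,"jaw": 0}
    - {"xyz": [0,0,0],"spin": 0,"jaw": 0}
    - {"xyz": [0,0,0],"spin": 0,"jaw": 0}
    - {"xyz": [0,0,0.03],"spin": 0,"jaw": 0}
    - {"xyz": [0,0,0.08],"spin": 0,"jaw": 0}

```text
clock: 17.95
ee_pos: [0.6038, -0.2414, 0.0834]
tcp_rot: [[-0.979, -0.205, -0.006], [-0.205, 0.979, 0.002], [0.005, 0.003, -1.0]]
contact_force: [0.9, -0.8, -0.6]
width: 0.0217
```

Request:
move_arm:
  series:
    - {"xyz": [-0.015,0.02,0.04],"spin": -0.03,"jaw": 0}
    - {"xyz": [-0.03,0.05,0.075],"spin": -0.06,"jaw": 0}
    - {"xyz": [-0.045,0.095,0.082],"spin": -0.09,"jaw": 0}
    - {"xyz": [-0.055,0.143,0.082],"spin": -0.09,"jaw": 0}
    - {"xyz": [-0.063,0.19,0.082],"spin": -0.09,"jaw": 0}

```text
clock: 18.45
ee_pos: [0.5429, -0.0508, 0.1686]
tcp_rot: [[-0.993, -0.115, 0.003], [-0.115, 0.993, -0.0], [-0.003, -0.001, -1.0]]
contact_force: [1.2, -0.0, -1.6]
width: 0.0219
```

Request:
move_arm:
  series:
    - {"xyz": [0,0.048,0],"spin": 0,"jaw": 0}
    - {"xyz": [0,0.096,0],"spin": 0,"jaw": 0}
    - {"xyz": [0,0.144,0],"spin": 0,"jaw": 0}
    - {"xyz": [0,0.192,0],"spin": 0,"jaw": 0}
    - {"xyz": [0,0.235,0],"spin": 0,"jaw": 0}

```text
clock: 18.95
ee_pos: [0.5431, 0.1857, 0.168]
tcp_rot: [[-0.993, -0.117, 0.002], [-0.117, 0.993, 0.001], [-0.002, 0.001, -1.0]]
contact_force: [0.5, 0.7, -0.1]
width: 0.0215
```

Request:
move_arm:
  series:
    - {"xyz": [0,0.015,0],"spin": 0,"jaw": 0}
    - {"xyz": [0,0.02,0],"spin": 0,"jaw": 0}
    - {"xyz": [0,0.02,0],"spin": 0,"jaw": 0}
    - {"xyz": [0,0.02,0],"spin": 0,"jaw": 0}
    - {"xyz": [0,0.02,0],"spin": 0,"jaw": 0}

```text
clock: 19.45
ee_pos: [0.5436, 0.2003, 0.1668]
tcp_rot: [[-0.994, -0.113, 0.0], [-0.113, 0.994, -0.001], [0.0, -0.001, -1.0]]
contact_force: [-0.6, -0.4, -1.2]
width: 0.0217
```

Run:
```python
from h import *
im,C=snap('wrist','w10')
s=r.state();print(s['ee_pos'],np.round(s['tcp_rot'],3),s['width'])
for o in r.place_of('wrist','groove1')[:6]: print(o['confidence'],o['centre'],px2w(C,o['centre'][1],o['centre'][0],.066))
```

```text
[0.54352575 0.20069079 0.1667754 ] [[-0.994 -0.113 -0.   ]
 [-0.113  0.994 -0.001]
 [ 0.    -0.001 -1.   ]] 0.021626243461382935
0.76 [235.5, 397.4] [0.53290076 0.25569896 0.066     ]
```

View pics/w10.png

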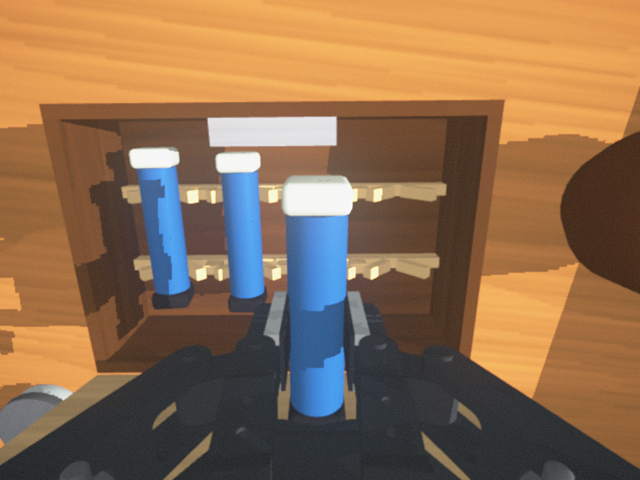

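Request:
move_arm:
  series:
    - {"xyz": [-0.004,0.002,-0.03],"spin": 0,"jaw": 0}
    - {"xyz": [-0.004,0.002,-0.06],"spin": 0,"jaw": 0}
    - {"xyz": [-0.004,0.002,-0.087],"spin": 0,"jaw": 0}
    - {"xyz": [-0.004,0.002,-0.102],"spin": 0,"jaw": 0}
    - {"xyz": [-0.004,0.002,-0.106],"spin": 0,"jaw": 0}

```text
clock: 20.05
ee_pos: [0.538, 0.203, 0.0602]
tcp_rot: [[-0.993, -0.115, -0.003], [-0.115, 0.993, -0.003], [0.004, -0.002, -1.0]]
contact_force: [-7.5, -4.7, 29.5]
width: 0.0217
```

Request:
move_arm:
  series:
    - {"xyz": [0,0,0],"spin": 0,"jaw": 0.036}
    - {"xyz": [0,0,0],"spin": 0,"jaw": 0.036}
    - {"xyz": [0,0,0],"spin": 0,"jaw": 0.036}
    - {"xyz": [0,0,0.04],"spin": 0,"jaw": 0.036}
    - {"xyz": [0,0,0.09],"spin": 0,"jaw": 0.036}

```text
clock: 20.55
ee_pos: [0.5375, 0.204, 0.1498]
tcp_rot: [[-0.993, -0.116, -0.005], [-0.116, 0.993, -0.002], [0.005, -0.001, -1.0]]
contact_force: [1.2, 1.2, -0.3]
width: 0.0357
```

Request:
move_arm:
  series:
    - {"xyz": [-0.01,-0.045,0.02],"spin": 0,"jaw": 0.05}
    - {"xyz": [-0.02,-0.092,0.02],"spin": 0,"jaw": 0.05}
    - {"xyz": [-0.03,-0.139,0.02],"spin": 0,"jaw": 0.05}
    - {"xyz": [-0.04,-0.186,0.02],"spin": -0.03,"jaw": 0.05}
    - {"xyz": [-0.05,-0.233,0.01],"spin": -0.07,"jaw": 0.05}

```text
clock: 21.05
ee_pos: [0.4898, -0.03, 0.162]
tcp_rot: [[-0.999, -0.045, 0.004], [-0.045, 0.999, -0.0], [-0.004, -0.0, -1.0]]
contact_force: [1.1, -0.3, -0.3]
width: 0.0499
```

Request:
move_arm:
  series:
    - {"xyz": [-0.008,-0.045,0],"spin": 0,"jaw": 0.05}
    - {"xyz": [-0.016,-0.09,-0.01],"spin": 0,"jaw": 0.05}
    - {"xyz": [-0.024,-0.135,-0.02],"spin": 0,"jaw": 0.05}
    - {"xyz": [-0.03,-0.18,-0.03],"spin": 0,"jaw": 0.05}
    - {"xyz": [-0.03,-0.207,-0.03],"spin": 0,"jaw": 0.05}

```text
clock: 21.55
ee_pos: [0.4567, -0.2393, 0.1298]
tcp_rot: [[-0.999, -0.041, -0.003], [-0.041, 0.999, -0.001], [0.003, -0.001, -1.0]]
contact_force: [0.9, 0.3, -0.4]
width: 0.05
```

Request:
move_arm:
  series:
    - {"xyz": [0,0,0],"spin": 0,"jaw": 0.05}
    - {"xyz": [0,0,0],"spin": 0,"jaw": 0.05}
    - {"xyz": [0,0,0],"spin": 0,"jaw": 0.05}
    - {"xyz": [0,0,0],"spin": 0,"jaw": 0.05}
    - {"xyz": [0,0,0],"spin": 0,"jaw": 0.05}

```text
clock: 22.05
ee_pos: [0.4595, -0.234, 0.1309]
tcp_rot: [[-0.999, -0.048, 0.0], [-0.048, 0.999, 0.0], [-0.0, 0.0, -1.0]]
contact_force: [0.4, 0.0, -0.1]
width: 0.0498
```

Run:
```python
from h import *
im,C=snap('wrist','w11')
print(r.state()['ee_pos'])
for o in sticks(im,C): print('w',np.round(o[0],4),round(o[1],3),np.round(o[2],1),np.round(o[3]))
im,C=snap('top','t11')
for o in sticks(im,C): print('t',np.round(o[0],4),round(o[1],3),np.round(o[2],1),np.round(o[3]))
```

```text
[ 0.45947992 -0.23421181  0.13090413]
w [ 0.4586 -0.2387] 0.025 [86.7 16.6] [310. 233.]
t [0.5535 0.1552] 0.121 [90.3 23.4] [264. 231.]
t [0.5564 0.0989] 0.13 [89.5 23.4] [285. 230.]
t [0.5448 0.2105] 0.134 [89.9 23.7] [243. 235.]
t [0.083  0.8197] 0.03 [204.3  31.5] [  5. 414.]
```

View pics/w11.png

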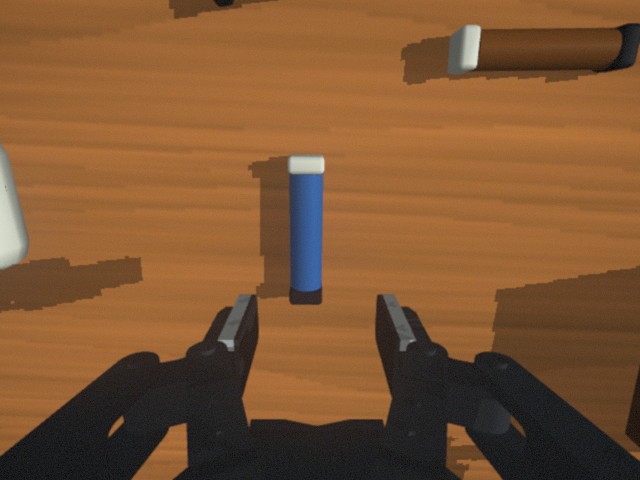

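View pics/t11.png

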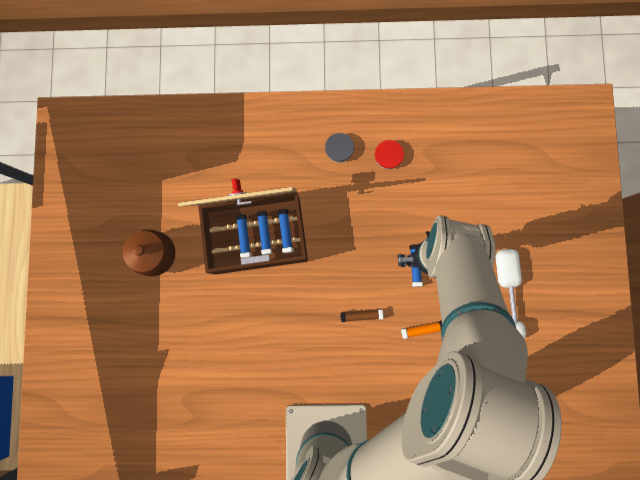

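Three are seated. The last one is at (306,230) in the wrist view, aligned with the fingers.

Request:
move_arm:
  series:
    - {"xyz": [-0.001,-0.0045,-0.04],"spin": 0,"jaw": 0.05}
    - {"xyz": [-0.001,-0.0045,-0.08],"spin": 0,"jaw": 0.05}
    - {"xyz": [-0.001,-0.0045,-0.115],"spin": 0,"jaw": 0.05}
    - {"xyz": [-0.001,-0.0045,-0.126],"spin": 0,"jaw": 0.05}
    - {"xyz": [-0.001,-0.0045,-0.126],"spin": 0,"jaw": 0.05}

```text
clock: 22.65
ee_pos: [0.4573, -0.2389, 0.0036]
tcp_rot: [[-0.999, -0.047, -0.003], [-0.047, 0.999, 0.001], [0.003, 0.001, -1.0]]
contact_force: [-0.4, 0.4, -0.6]
width: 0.0503
```

Request:
move_arm:
  series:
    - {"xyz": [0,0,0],"spin": 0,"jaw": 0}
    - {"xyz": [0,0,0],"spin": 0,"jaw": 0}
    - {"xyz": [0,0,0],"spin": 0,"jaw": 0}
    - {"xyz": [0,0,0.03],"spin": 0,"jaw": 0}
    - {"xyz": [0,0,0.08],"spin": 0,"jaw": 0}

```text
clock: 23.15
ee_pos: [0.4565, -0.2389, 0.0843]
tcp_rot: [[-0.999, -0.046, -0.004], [-0.046, 0.999, 0.002], [0.004, 0.002, -1.0]]
contact_force: [0.9, 0.4, -0.3]
width: 0.0216
```

Request:
move_arm:
  series:
    - {"xyz": [0.005,0.02,0.04],"spin": 0.02,"jaw": 0}
    - {"xyz": [0.01,0.05,0.075],"spin": 0.04,"jaw": 0}
    - {"xyz": [0.02,0.097,0.082],"spin": 0.07,"jaw": 0}
    - {"xyz": [0.03,0.145,0.082],"spin": 0.07,"jaw": 0}
    - {"xyz": [0.04,0.19,0.082],"spin": 0.07,"jaw": 0}

```text
clock: 23.65
ee_pos: [0.4988, -0.048, 0.1686]
tcp_rot: [[-0.993, -0.115, 0.003], [-0.115, 0.993, -0.0], [-0.003, -0.001, -1.0]]
contact_force: [0.8, -0.6, -0.9]
width: 0.022
```

Request:
move_arm:
  series:
    - {"xyz": [0.008,0.046,0],"spin": 0,"jaw": 0}
    - {"xyz": [0.016,0.093,0],"spin": 0,"jaw": 0}
    - {"xyz": [0.024,0.14,0],"spin": 0,"jaw": 0}
    - {"xyz": [0.032,0.187,0],"spin": 0,"jaw": 0}
    - {"xyz": [0.035,0.235,0],"spin": 0,"jaw": 0}

```text
clock: 24.15
ee_pos: [0.5339, 0.1871, 0.1679]
tcp_rot: [[-0.993, -0.115, 0.002], [-0.115, 0.993, 0.0], [-0.002, 0.0, -1.0]]
contact_force: [1.1, -0.6, -0.7]
width: 0.0218
```

Request:
move_arm:
  series:
    - {"xyz": [0,0.045,0],"spin": 0,"jaw": 0}
    - {"xyz": [0,0.065,0],"spin": 0,"jaw": 0}
    - {"xyz": [0,0.067,0],"spin": 0,"jaw": 0}
    - {"xyz": [0,0.067,0],"spin": 0,"jaw": 0}
    - {"xyz": [0,0.067,0],"spin": 0,"jaw": 0}

```text
clock: 24.65
ee_pos: [0.5335, 0.2499, 0.167]
tcp_rot: [[-0.994, -0.113, 0.0], [-0.113, 0.994, -0.002], [0.0, -0.002, -1.0]]
contact_force: [-0.9, -0.1, -0.2]
width: 0.0216
```

Run:
```python
from h import *
im,C=snap('wrist','w12')
s=r.state();print(s['ee_pos'],np.round(s['tcp_rot'],3),s['width'])
```

```text
[0.53361305 0.24978166 0.16697603] [[-0.994 -0.113  0.   ]
 [-0.113  0.994 -0.001]
 [-0.    -0.001 -1.   ]] 0.021952442360823107
```

View pics/w12.png

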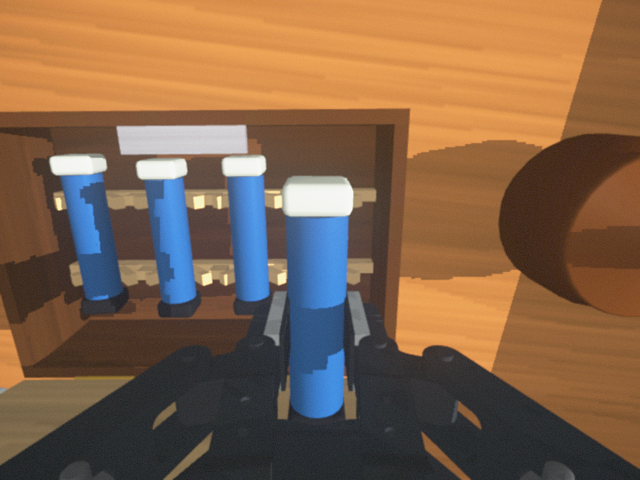

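Request:
move_arm:
  series:
    - {"xyz": [-0.001,0.006,-0.03],"spin": 0,"jaw": 0}
    - {"xyz": [-0.001,0.006,-0.06],"spin": 0,"jaw": 0}
    - {"xyz": [-0.001,0.006,-0.087],"spin": 0,"jaw": 0}
    - {"xyz": [-0.001,0.006,-0.101],"spin": 0,"jaw": 0}
    - {"xyz": [-0.001,0.006,-0.104],"spin": 0,"jaw": 0}

```text
clock: 25.2
ee_pos: [0.5315, 0.2565, 0.0613]
tcp_rot: [[-0.993, -0.114, -0.003], [-0.114, 0.993, -0.002], [0.003, -0.002, -1.0]]
contact_force: [-0.4, 0.5, -0.2]
width: 0.0215
```

Request:
move_arm:
  series:
    - {"xyz": [0,0,0],"spin": 0,"jaw": 0.034}
    - {"xyz": [0,0,0],"spin": 0,"jaw": 0.034}
    - {"xyz": [0,0,0],"spin": 0,"jaw": 0.034}
    - {"xyz": [0,0,0.04],"spin": 0,"jaw": 0.034}
    - {"xyz": [0,0,0.09],"spin": 0,"jaw": 0.036}

```text
clock: 25.7
ee_pos: [0.5308, 0.2576, 0.1526]
tcp_rot: [[-0.993, -0.116, -0.004], [-0.116, 0.993, -0.002], [0.004, -0.001, -1.0]]
contact_force: [0.9, 0.3, 0.3]
width: 0.0355
```

Request:
move_arm:
  series:
    - {"xyz": [-0.02,-0.02,0.04],"spin": 0,"jaw": 0.05}
    - {"xyz": [-0.06,-0.03,0.07],"spin": 0,"jaw": 0.05}
    - {"xyz": [-0.09,-0.04,0.1],"spin": 0,"jaw": 0.05}
    - {"xyz": [-0.09,-0.04,0.14],"spin": 0,"jaw": 0.05}
    - {"xyz": [-0.09,-0.04,0.14],"spin": 0,"jaw": 0.05}

```text
clock: 26.2
ee_pos: [0.4442, 0.2199, 0.2988]
tcp_rot: [[-0.993, -0.116, 0.011], [-0.116, 0.993, 0.005], [-0.012, 0.004, -1.0]]
contact_force: [1.0, 1.2, -0.3]
width: 0.0503
```

Run:
```python
from h import *
print(r.state()['ee_pos'])
snap('wrist','w13');im,C=snap('top','t13')
for o in sticks(im,C,.064): print('t',np.round(o[0],4),round(o[1],3),np.round(o[2],1),np.round(o[3]))
snap('scene','s13')
```

```text
[0.44422151 0.2199213  0.29879024]
t [0.5464 0.1477] 0.121 [86.6 22.4] [264. 231.]
t [0.5491 0.0936] 0.13 [85.8 22.4] [285. 230.]
t [0.538  0.2008] 0.134 [86.3 22.7] [243. 235.]
t [0.5321 0.254 ] 0.131 [87.  22.5] [222. 238.]
t [0.095  0.7852] 0.03 [196.1  30.3] [  5. 414.]
```

View pics/w13.png

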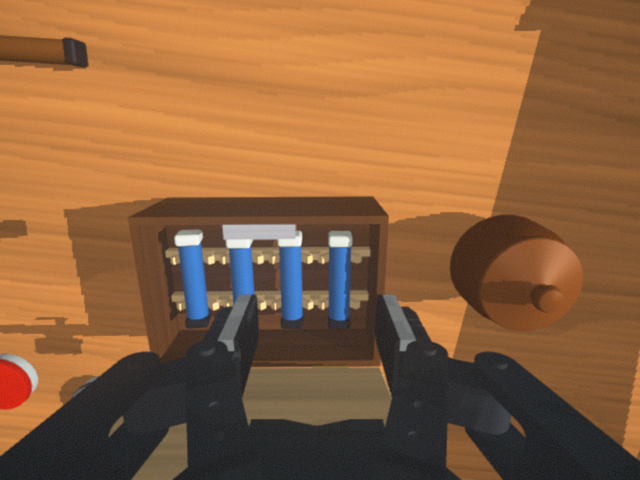

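View pics/t13.png

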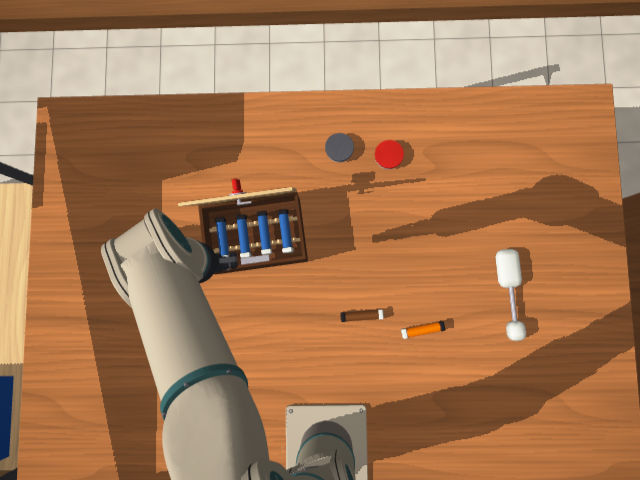

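View pics/s13.png

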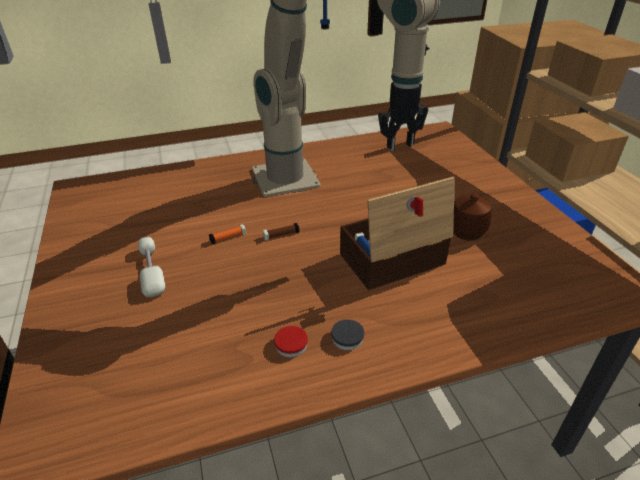

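All four barrels lie in their grooves. In the top view they are at (222,238), (243,235), (264,231) and (285,230), and the measured yaw (0.12–0.13) matches the case yaw of 0.117. Next I go behind the lid to take the wing and shut it.

Request:
move_arm:
  series:
    - {"xyz": [0.03,-0.005,0.025],"spin": 0,"jaw": 0.05}
    - {"xyz": [0.075,-0.012,0.03],"spin": 0,"jaw": 0.05}
    - {"xyz": [0.122,-0.02,0.03],"spin": 0,"jaw": 0.05}
    - {"xyz": [0.168,-0.026,0.03],"spin": 0,"jaw": 0.05}
    - {"xyz": [0.206,-0.031,0.03],"spin": 0,"jaw": 0.05}

```text
clock: 26.85
ee_pos: [0.6502, 0.186, 0.3205]
tcp_rot: [[-0.993, -0.115, -0.002], [-0.115, 0.993, -0.001], [0.002, -0.001, -1.0]]
contact_force: [0.1, 0.8, 0.4]
width: 0.0502
```

Request:
move_arm:
  series:
    - {"xyz": [0,0,0],"spin": 0,"jaw": 0.05}
    - {"xyz": [0,0,0],"spin": 0,"jaw": 0.05}
    - {"xyz": [0,0,0],"spin": 0,"jaw": 0.05}
    - {"xyz": [0,0,0],"spin": 0,"jaw": 0.05}
    - {"xyz": [0,0,0],"spin": 0,"jaw": 0.05}

```text
clock: 27.35
ee_pos: [0.6473, 0.1879, 0.3233]
tcp_rot: [[-0.993, -0.117, 0.0], [-0.117, 0.993, 0.0], [-0.0, 0.0, -1.0]]
contact_force: [-0.4, 0.2, 0.6]
width: 0.0501
```

Run:
```python
from h import *
im,C=snap('wrist','w14')
s=r.state();print(s['ee_pos'],np.round(s['tcp_rot'],3));wing(im,C,.24)
```

```text
[0.64753784 0.18776022 0.32331808] [[-0.993 -0.117  0.   ]
 [-0.117  0.993  0.   ]
 [-0.     0.    -1.   ]]
red [ 301  193   36   51 1015] [0.6244 0.187 ] [626.6 187.1] ((32.46051788330078, 21.736408233642578), 6.675100326538086)
red [   0  215   53   58 2545] [6.656e-01 1.000e-04] [666.6   1.5] ((32.8128662109375, 40.133968353271484), 82.36055755615234)
```

View pics/w14.png

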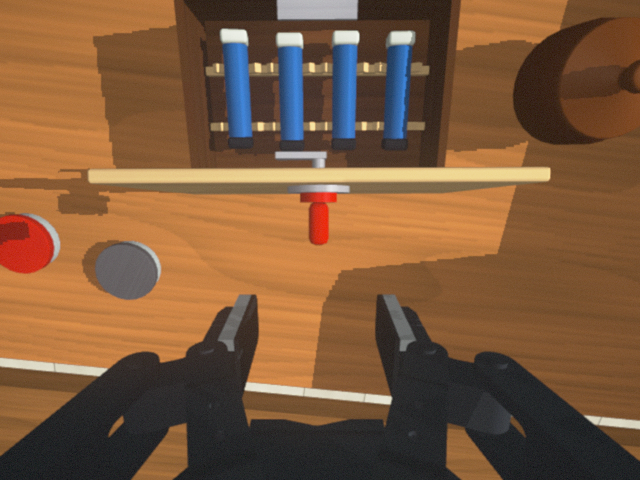

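Run:
```python
from h import *
C=cam('wrist')
for u,v,z in [(318,244,.253),(318,204,.253),(318,224,.253),(318,169,.27),(318,182,.27)]: print(px2w(C,u,v,z).round(4))
```

```text
[0.6396 0.1882 0.253 ]
[0.6151 0.1853 0.253 ]
[0.6271 0.1867 0.253 ]
[0.5931 0.1826 0.27  ]
[0.5999 0.1834 0.27  ]
```

The lid stands at about 1.36 rad, and I compute the wing grip at (0.631, 0.186, 0.234). I descend over it and grip.

Request:
move_arm:
  series:
    - {"xyz": [-0.0125,-0.001,-0.03],"spin": 0,"jaw": 0.05}
    - {"xyz": [-0.0125,-0.001,-0.06],"spin": 0,"jaw": 0.05}
    - {"xyz": [-0.0125,-0.001,-0.09],"spin": 0,"jaw": 0.05}
    - {"xyz": [-0.0125,-0.001,-0.107],"spin": 0,"jaw": 0.05}
    - {"xyz": [-0.0125,-0.001,-0.107],"spin": 0,"jaw": 0.05}

```text
clock: 27.9
ee_pos: [0.6336, 0.1858, 0.2133]
tcp_rot: [[-0.993, -0.116, -0.005], [-0.116, 0.993, -0.002], [0.005, -0.001, -1.0]]
contact_force: [-0.4, -0.5, 0.9]
width: 0.0499
```

Request:
move_arm:
  series:
    - {"xyz": [0,0,0],"spin": 0,"jaw": 0}
    - {"xyz": [0,0,0],"spin": 0,"jaw": 0}
    - {"xyz": [0,0,0],"spin": 0,"jaw": 0}
    - {"xyz": [0,0,0],"spin": 0,"jaw": 0}
    - {"xyz": [0,0,0],"spin": 0,"jaw": 0}

```text
clock: 28.4
ee_pos: [0.6365, 0.1877, 0.2176]
tcp_rot: [[-0.993, -0.117, 0.003], [-0.117, 0.993, 0.002], [-0.003, 0.002, -1.0]]
contact_force: [-1.7, 3.0, 7.3]
width: 0.0113
```

Run:
```python
import numpy as np
L,H,t0=.1315,.0371,1.364
e=lambda t:-L*np.cos(t)+H*np.sin(t); z=lambda t:L*np.sin(t)+H*np.cos(t)
b=t0
for T in ([1.28,1.18,1.08,.98,.88],[.78,.68,.58,.48,.38],[.29,.2,.12,.05,0]):
    print([[round((e(t)-e(b))*.993,4),round((e(t)-e(b))*.117,4),round(z(t)-z(b),4)] for t in T]);b=T[-1]
```

```text
[[np.float64(-0.0114), np.float64(-0.0013), np.float64(0.0003)], [np.float64(-0.0249), np.float64(-0.0029), np.float64(-0.0006)], [np.float64(-0.0383), np.float64(-0.0045), np.float64(-0.0029)], [np.float64(-0.0514), np.float64(-0.0061), np.float64(-0.0064)], [np.float64(-0.064), np.float64(-0.0075), np.float64(-0.0113)]]
[[np.float64(-0.0121), np.float64(-0.0014), np.float64(-0.0061)], [np.float64(-0.0236), np.float64(-0.0028), np.float64(-0.0135)], [np.float64(-0.0342), np.float64(-0.004), np.float64(-0.0219)], [np.float64(-0.044), np.float64(-0.0052), np.float64(-0.0314)], [np.float64(-0.0528), np.float64(-0.0062), np.float64(-0.0418)]]
[[np.float64(-0.007), np.float64(-0.0008), np.float64(-0.0101)], [np.float64(-0.0131), np.float64(-0.0015), np.float64(-0.0207)], [np.float64(-0.0176), np.float64(-0.0021), np.float64(-0.0307)], [np.float64(-0.021), np.float64(-0.0025), np.float64(-0.0396)], [np.float64(-0.023), np.float64(-0.0027), np.float64(-0.0461)]]
```

Request:
move_arm:
  series:
    - {"xyz": [-0.0114,-0.0013,0.0],"spin": 0,"jaw": 0}
    - {"xyz": [-0.0249,-0.0029,-0.0006],"spin": 0,"jaw": 0}
    - {"xyz": [-0.0383,-0.0045,-0.0029],"spin": 0,"jaw": 0}
    - {"xyz": [-0.0514,-0.0061,-0.0064],"spin": 0,"jaw": 0}
    - {"xyz": [-0.064,-0.0075,-0.0113],"spin": 0,"jaw": 0}

```text
clock: 28.9
ee_pos: [0.5785, 0.1806, 0.2078]
tcp_rot: [[-0.993, -0.116, 0.017], [-0.116, 0.993, 0.005], [-0.018, 0.003, -1.0]]
contact_force: [11.8, 1.5, 4.1]
width: 0.0109
```

Request:
move_arm:
  series:
    - {"xyz": [-0.0121,-0.0014,-0.0061],"spin": 0,"jaw": 0}
    - {"xyz": [-0.0236,-0.0028,-0.0135],"spin": 0,"jaw": 0}
    - {"xyz": [-0.0342,-0.004,-0.0219],"spin": 0,"jaw": 0}
    - {"xyz": [-0.044,-0.0052,-0.0314],"spin": 0,"jaw": 0}
    - {"xyz": [-0.0528,-0.0062,-0.0418],"spin": 0,"jaw": 0}

```text
clock: 29.4
ee_pos: [0.5251, 0.1742, 0.1657]
tcp_rot: [[-0.993, -0.116, 0.015], [-0.116, 0.993, 0.005], [-0.015, 0.003, -1.0]]
contact_force: [7.7, 1.9, 5.4]
width: 0.011
```

Request:
move_arm:
  series:
    - {"xyz": [-0.007,-0.0008,-0.0101],"spin": 0,"jaw": 0}
    - {"xyz": [-0.0131,-0.0015,-0.0207],"spin": 0,"jaw": 0}
    - {"xyz": [-0.0176,-0.0021,-0.0307],"spin": 0,"jaw": 0}
    - {"xyz": [-0.021,-0.0025,-0.0396],"spin": 0,"jaw": 0}
    - {"xyz": [-0.023,-0.0027,-0.0461],"spin": 0,"jaw": 0}

```text
clock: 29.9
ee_pos: [0.5009, 0.1712, 0.1188]
tcp_rot: [[-0.993, -0.116, 0.011], [-0.116, 0.993, 0.003], [-0.011, 0.002, -1.0]]
contact_force: [-3.4, -4.5, 71.5]
width: 0.0107
```

Run:
```python
from h import *
snap('top','t15');snap('scene','s15');print(r.state()['ee_pos'],r.state()['contact_force'])
```

```text
[0.50074267 0.17115811 0.11941195] [ 3.03381904  0.87148992 14.38447271]
```

View pics/s15.png

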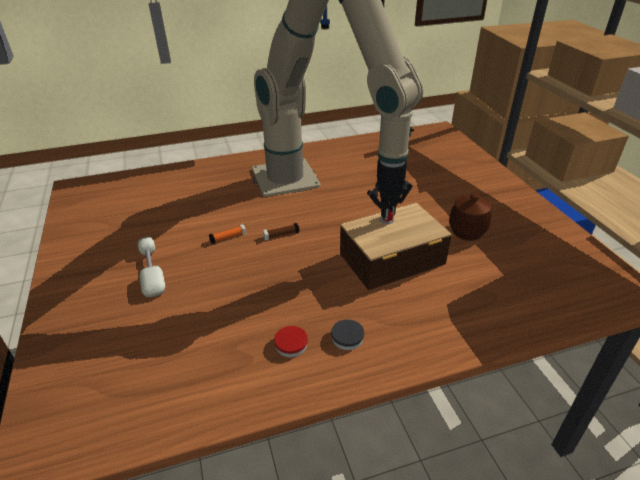

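The lid is shut, with its plane flush at (395,230) in the scene view. I turn the wing clockwise to its stop.

Request:
move_arm:
  series:
    - {"xyz": [0,0,0],"spin": 0,"jaw": 0}
    - {"xyz": [0,0,0],"spin": -0.14,"jaw": 0}
    - {"xyz": [0,0,0],"spin": -0.28,"jaw": 0}
    - {"xyz": [0,0,0],"spin": -0.42,"jaw": 0}
    - {"xyz": [0,0,0],"spin": -0.56,"jaw": 0}

```text
clock: 30.5
ee_pos: [0.5004, 0.1694, 0.1194]
tcp_rot: [[-0.9, 0.435, 0.009], [0.435, 0.9, 0.001], [-0.008, 0.005, -1.0]]
contact_force: [1.4, -2.9, 15.1]
width: 0.011
```

Request:
move_arm:
  series:
    - {"xyz": [0,0,0],"spin": -0.14,"jaw": 0}
    - {"xyz": [0,0,0],"spin": -0.28,"jaw": 0}
    - {"xyz": [0,0,0],"spin": -0.42,"jaw": 0}
    - {"xyz": [0,0,0],"spin": -0.56,"jaw": 0}
    - {"xyz": [0,0,0],"spin": -0.7,"jaw": 0}

```text
clock: 31.0
ee_pos: [0.4988, 0.1678, 0.1194]
tcp_rot: [[-0.408, 0.913, 0.006], [0.913, 0.408, -0.001], [-0.003, 0.005, -1.0]]
contact_force: [-0.5, -5.2, 20.5]
width: 0.0109
```

Request:
move_arm:
  series:
    - {"xyz": [0,0,0],"spin": -0.14,"jaw": 0}
    - {"xyz": [0,0,0],"spin": -0.28,"jaw": 0}
    - {"xyz": [0,0,0],"spin": -0.33,"jaw": 0}
    - {"xyz": [0,0,0],"spin": -0.33,"jaw": 0}
    - {"xyz": [0,0,0],"spin": -0.33,"jaw": 0}

```text
clock: 31.5
ee_pos: [0.4978, 0.1676, 0.1193]
tcp_rot: [[-0.097, 0.995, 0.004], [0.995, 0.097, -0.002], [-0.002, 0.004, -1.0]]
contact_force: [-2.8, -5.1, 22.7]
width: 0.0109
```

Run:
```python
from h import *
s=r.state();print(s['torque'],s['contact_force'],s['tcp_rot'],s['width'])
```

```text
[-1.69744675  0.42939616  0.55435017] [-2.80480622 -5.08220468 22.71224956] [[-0.09737273  0.99524009  0.00396411]
 [ 0.99524616  0.0973794  -0.00152509]
 [-0.00190385  0.00379676 -0.99999098]] 0.010919976072916789
```

Request:
move_arm:
  series:
    - {"xyz": [0,0,0],"spin": 0.02,"jaw": 0.05}
    - {"xyz": [0,0,0],"spin": 0.02,"jaw": 0.05}
    - {"xyz": [0,0,0.03],"spin": 0.02,"jaw": 0.05}
    - {"xyz": [0,0,0.08],"spin": 0.02,"jaw": 0.05}
    - {"xyz": [0,0.0,0.12],"spin": 0.02,"jaw": 0.05}

```text
clock: 32.0
ee_pos: [0.4954, 0.1696, 0.238]
tcp_rot: [[-0.116, 0.993, -0.001], [0.993, 0.116, -0.001], [-0.001, -0.001, -1.0]]
contact_force: [1.6, 0.7, -0.4]
width: 0.05
```

Request:
move_arm:
  series:
    - {"xyz": [-0.01,-0.045,0.02],"spin": 0,"jaw": 0.05}
    - {"xyz": [-0.02,-0.09,0.04],"spin": 0,"jaw": 0.05}
    - {"xyz": [-0.03,-0.135,0.05],"spin": 0,"jaw": 0.05}
    - {"xyz": [-0.04,-0.18,0.05],"spin": 0,"jaw": 0.05}
    - {"xyz": [-0.05,-0.22,0.05],"spin": 0,"jaw": 0.05}

```text
clock: 32.5
ee_pos: [0.4447, -0.0521, 0.2869]
tcp_rot: [[-0.116, 0.993, 0.0], [0.993, 0.116, 0.0], [0.0, 0.0, -1.0]]
contact_force: [1.1, -1.2, -0.0]
width: 0.0497
```

Request:
move_arm:
  series:
    - {"xyz": [-0.01,-0.045,0],"spin": 0,"jaw": 0.05}
    - {"xyz": [-0.01,-0.09,0],"spin": 0,"jaw": 0.05}
    - {"xyz": [-0.01,-0.13,0],"spin": 0,"jaw": 0.05}
    - {"xyz": [-0.01,-0.13,0],"spin": 0,"jaw": 0.05}
    - {"xyz": [-0.01,-0.13,0],"spin": 0,"jaw": 0.05}

```text
clock: 33.0
ee_pos: [0.435, -0.1806, 0.2861]
tcp_rot: [[-0.114, 0.994, -0.001], [0.994, 0.114, 0.001], [0.001, -0.001, -1.0]]
contact_force: [-0.0, 1.5, 0.7]
width: 0.0498
```

Run:
```python
from h import *
im,C=snap('top','t16');wing(im,C,.14);snap('scene','s16')
c=im[170:300,180:320,::-1];a=cv2.imread('pics/top0.png')[170:300,180:320]
cv2.imwrite('pics/c16.png',cv2.resize(np.hstack([a,c]),None,fx=2.8,fy=2.8,interpolation=cv2.INTER_CUBIC))
print(r.state()['contact_force'])
s=cv2.imread('pics/s16.png')[180:300,320:500];a=cv2.imread('pics/scene0.png')[180:300,320:500]
cv2.imwrite('pics/d16.png',cv2.resize(np.hstack([a,s]),None,fx=2.2,fy=2.2))
```

```text
red [375 140  29  28 645] [ 0.7222 -0.1679] [ 722.5 -168.1] ((67.87252807617188, 67.51771545410156), 88.4945068359375)
red [242 245  19   9 110] [0.4961 0.1665] [494.8 167.7] ((43.24734878540039, 19.216712951660156), 89.0422592163086)
[-0.750418    0.73900627 -0.66300391]
```

View pics/c16.png

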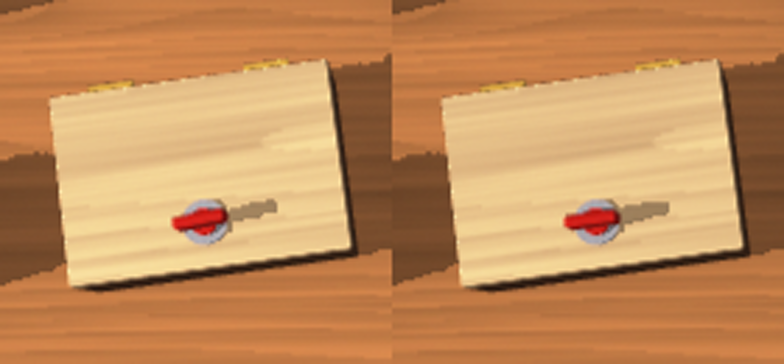

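View pics/d16.png

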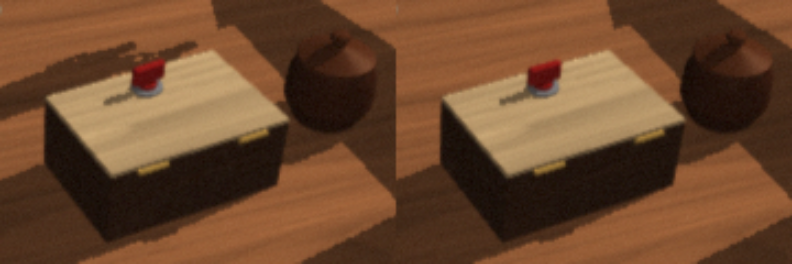

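View pics/t16.png

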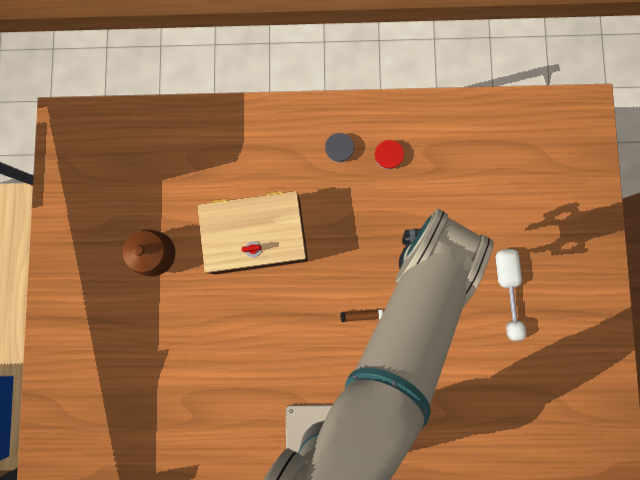

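Lid and bystanders look as at the start. The wing at (252,249) may differ by a few degrees, so I measure it the same way as at the start.

Run:
```python
from h import *
C=cam('top')
for f in('top0','t16'):
    im=cv2.imread(f'pics/{f}.png')[:,:,::-1]
    hsv=cv2.cvtColor(np.ascontiguousarray(im),cv2.COLOR_RGB2HSV)
    m=((hsv[...,0]<8)|(hsv[...,0]>172))&(hsv[...,1]>190)&(hsv[...,2]>120); m[:,:235]=0;m[:,275:]=0;m[:235]=0;m[262:]=0
    ys,xs=np.nonzero(m);P=np.array([px2w(C,u,v,.14)[:2] for u,v in zip(xs,ys)])
    A=P-P.mean(0);e,V=np.linalg.eigh(A.T@A);d=V[:,1];print(f,len(P),np.arctan2(d[1],d[0])%np.pi)
    cv2.imwrite(f'pics/z_{f}.png',cv2.resize(im[238:262,232:275,::-1],None,fx=9,fy=9,interpolation=cv2.INTER_NEAREST))
a=cv2.imread('pics/z_top0.png');b=cv2.imread('pics/z_t16.png');cv2.imwrite('pics/z.png',np.hstack([a,b]))
```

```text
top0 102 1.7250931952485082
t16 105 1.660319625151591
```

View pics/z.png

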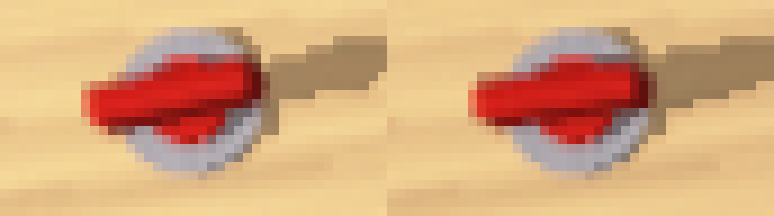

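The wing now sits 0.065 rad further clockwise than at the start, so it is at its stop. Handing in.

```bash
python3 -c "
from rig import r
print(r.hand_in(), r.state()['clock'])"
```

```text
the job is handed in; nothing more can be done
the job is handed in; nothing more can be done
```

I turned the wing knob free and opened the lid to about 1.36 rad, measured from the camera. All four blue sticks went into grooves 1–4, one each. I then shut the lid by the wing, turned the wing clockwise to its stop, and handed the job in at about 33 s.

**Sticks:** the last top and wrist views before shutting showed all four seated in their grooves. Their yaw was 0.121–0.134 rad against about 0.117 rad for the case, and they were within a few mm of midway between the ribs. They could not be seen once the lid was shut.

**Lid and wing:** in the final pictures the lid lies flush as at the start. The wing is about 0.065 rad further clockwise than its starting position. The gripper was clear and touching nothing.

**Bystanders:** the pot, both tins and the shoe tree appear unmoved.

**Disagreements and forces:**
- The top and wrist cameras disagreed by 2–5 mm in y. I relied on the wrist camera.
- Shutting the lid gave a brief wrist force of 71.5 N, under the 120 N limit.
- Setting the third stick down pressed with 29.5 N through the fingers.

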